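Inspect a wood sample under the loupe

TASK

Take the orange-capped sample vial from the rack and seat it upright and fully home in the hole of the viewing block, then let it go. Then pick up the loupe by its handle and hold it level, with its lens centred over the vial and at the height of the red focus collar on the post, and finish while still holding it steady there, touching nothing but the gripper. Keep the vial upright throughout, and leave the collar and everything else on the bench alone.

Things in the scene. Friction and masses are not known exactly. Their poses are not given: they have to be found in the camera images.
- sample_center (a point): clear sample vial, a cylinder 22 mm in diameter and 70 mm tall, upright in a rack hole, its cap ORANGE (top 15 mm). This point is its centre, 35 mm above its foot; z is its axis. This is the wood sample to inspect (dark wood core); 30 g. In the rack its foot stands 5 mm and its top 75 mm above the table.
- rack: dark wooden vial rack, fixed, 176 mm long (its x) by 56 mm wide by 35 mm high; origin at the centre of its underside. Four holes, 24 mm wide and 30 mm deep, in a row along its x at -66, -22, 22 and 66 mm, each holding a vial that stands 40 mm out of the rack. Which vial is in which hole varies.
- view_block: pale wooden viewing block, fixed, 160 mm long (its x) by 64 mm wide by 40 mm high; origin at the centre of its underside. Its one vial hole is at x = -50 mm; a thin upright steel post (8 mm thick, 12 mm knob, reaching 216 mm above the table) stands at x = +50 mm and carries the red focus collar.
- view_hole (a point): centre of the mouth of the viewing block's vial hole, 40 mm above the table; the hole is 25 mm wide with a chamfered edge and 30 mm deep. A vial fully home in it has its centre 5 mm above this point and its top 40 mm above this point. Axes as the viewing block's.
- focus_mark (a point): centre of the red focus collar (disc 24 mm in diameter, 8 mm thick) round the viewing block's post, 100 mm from the vial hole. Its middle height, 118 to 168 mm above the table, marks the height at which the middle of the loupe's lens must be held. It is stiff on the post; do not shift it.
- lens_center (a point): middle of the loupe's round lens: brass frame 68 mm in outer diameter, 16 mm thick, a solid disc to the touch; this point is at the middle of its thickness. z is the lens axis (up); the handle points along -x. The loupe weighs about 90 g and balances about 56 mm from the lens centre, in the handle.
- loupe_grip (a point): place to grip the loupe: its dark wooden handle, a straight bar along the loupe's x, 14 mm wide (its y) by 18 mm tall, from 40 to 145 mm from the lens centre. This point is on its centre line, 80 mm from the lens centre and 1 mm higher; at the start 54 mm above the table. Axes as lens_center's.
- rest: wooden loupe rest, fixed: base 200 (its x) x 60 x 10 mm high, two felt-topped supports 45 mm high and 44 mm wide: under the lens (x = +42 to +78 mm) and under the handle (x = -75 to -57 mm); between them the handle is free. Origin at the centre of its underside. The loupe lies loose on it, lens towards +x. Rest and vial rack stand either side of the viewing block, either way round.
- vial_b_center (a point): clear sample vial, a cylinder 22 mm in diameter and 70 mm tall, upright in a rack hole, its cap blue (top 15 mm). This point is its centre, 35 mm above its foot; z is its axis. A bystander: leave it alone.
- vial_c_center (a point): clear sample vial, a cylinder 22 mm in diameter and 70 mm tall, upright in a rack hole, its cap white (top 15 mm). This point is its centre, 35 mm above its foot; z is its axis. A bystander: leave it alone.
- vial_d_center (a point): clear sample vial, a cylinder 22 mm in diameter and 70 mm tall, upright in a rack hole, its cap black (top 15 mm). This point is its centre, 35 mm above its foot; z is its axis. A bystander: leave it alone.
- rosette: carved walnut rosette, about 114 mm across and 30 mm high; origin at the centre of its underside. A bystander: leave it alone.
- mallet: wooden mallet, head 70 x 120 x 60 mm, handle 26 mm thick reaching to 225 mm along its -x; origin under the head. A bystander: leave it alone.
- gouge: carving gouge lying flat, 250 mm long, 24 mm high; origin under the front of its handle, handle along -x. A bystander: leave it alone.
- knife: marking knife with yellow handle lying flat, 140 mm long, 12 mm high; origin underneath, blade along +x. A bystander: leave it alone.
- glue: white glue bottle, 52 mm in diameter, 110 mm tall; origin at the centre of its underside. A bystander: leave it alone.
There are look-alikes about, which are no part of the job. Leave any pink look-alike of the part that bears sample_center alone.

How it is judged:
By the outcome, as a careful person would: the job done as asked, in the order asked, and still so for the second after the job is handed in, while the arm keeps its last pose, push and grip.
It also fails if it takes over 64 s, if anything falls off the work surface, if the arm or the gripper's body presses on something with over 40 N, if the wrist force passes 120 N, or if a joint passes its speed limit or range.

ROBOT

A 6-joint arm with a two-finger parallel gripper is mounted at the origin on the work surface. World frame = base frame: x ahead of the robot, y to its left, z up, the work surface at z = 0. Lengths are in m, angles in rad, forces in N, time in s.
With the tool pointing down it reaches from about 0.4 to 0.825 m from the base axis. Payload 7 kg.
Tool frame: the origin (TCP) lies on the centre line of the jaws, within the pads' length; the fingertips stand 25 mm ahead of it and the grasp point (between the pads) lies 6 mm ahead of it; z points along the fingers, y is the direction in which the jaws open and shut (so a half turn about z gives the same grasp; the last joint's range is limited). The gripper opens to 88 mm and grips with 3 to 60 N. Pads are 19 mm wide; open, the fingers measure 130 mm over their backs; the gripper's body (78 mm by 193 mm) begins 47 mm behind the grasp point.
Start: joints at [1.539, 0.359, 0.012, 0, -1.224, -0.288], TCP at [0.212, 0.641, 0.252] pointing down, gripper open.
Joint ranges: [-3.07, 3.07], [-1.43, 2.12], [-1.02, 1.25], [-3.03, 1.67], [-3.05, -0], [-3.03, 3.03]. Speed limits (rad/s): [2.39, 2.39, 3.01, 3.14, 3.14, 3.14].

INTERFACE

Orientations are given as [roll, pitch, yaw] about the fixed x, y, z axes, in that order (R = Rz(yaw) Ry(pitch) Rx(roll)).
In Python, from station import * gives the robot as it stands. The module is installed in compiled form; this text tells all that it offers.
- The arm moves only by the tool step_arm, never from a script. Its argument "commands" is text: rows parted by semicolons, each of 6 numbers parted by spaces: the shift along the tool's x, y, z in mm, then the turn, a rotation vector about the tool's x, y, z in rad. A call has 1 to 8 rows; each row shifts and turns the commanded pose from where the row before left it, along the tool's axes as they then stand; what a row does not reach is not made up. A row lasts 1/8 s, in which the tool goes at most 62.5 mm and 10.7 degrees, less where a joint would pass 70% of its speed; a pose out of reach is approached as far as the arm can. A call is refused whole if a number of a shift passes 62.5 or a number of a turn 0.188, either way. A call with a gripper value outside its range is refused whole. "jaw" is the finger opening in mm, from 0 to 87.6, set as the call begins (left out, the last holds). The fingers move at their own pace and stop on an object; "grip_force" is the grip in N (left out, the last holds). Time passes only in rows, so rows that do not move let the fingers close. It gives the time, the measured TCP pose, the force and the opening at its end, in the units of the state.
- get_state(): the state, without advancing time (a new reading comes with each control period).
- grab_frame(name): name is "scene" or "top" or "wrist"; returns a dict with "frame" (400x640x3 uint8, red, green, blue), "fovy" (degrees; the focal length in pixels is half the picture's height over the tangent of half this angle, whatever the lens; pixels are square), "cx", "cy" (the principal point, pixels), "rvec" (rotation vector, rad) and "tvec" (3), from world to camera coordinates, as OpenCV has them; the wrist camera has in their place "tool_from_camera" (4x4, takes a point from camera to tool coordinates, whose origin is the TCP and whose axes are the flange's). Camera axes: x right, y down, z forward; pixel columns grow to the right and rows downward; lengths in m; the calibration is good to about 2 mm. A picture is of the moment at which its call begins: read the wrist's pose just before it. There is no depth.
- job_done(): hands the job in, once; it reports no verdict.
Trained networks look in a picture, given as the dict that the camera call returned (one of the last four; its "shot" number tells which), for a name from the list of things; names that differ only in an ending like _2 or _b are one class to them, and where a whole thing is asked for, a point or a joint stands for the part that bears it (a point fixed in the world has none). Each returns a list of dicts, best first, with "conf" (0 to 1); they miss things now and then, are a little off and sometimes report something else, mostly with a low value. They report only what shows in the picture. A call takes as long as a camera call. They do not tell look-alikes from the thing itself.
- recognise(picture, name): "pixel" ([column, row] in pixels, amid what is visible of it).
The state is a dict: "t": time; "q": joint angles; "qd": joint speeds; "joint_efforts": joint torques, N m; "eef_pos": TCP position; "ee_rot": TCP orientation; "force": force on the tool from outside, world axes, zero at the start; "moment": the same for the moment, N m; "width": finger opening in m.
Only numpy, scipy, OpenCV 4.12 (cv2) and the standard library are available. Lean on these libraries where they do the work, as an engineer would, in place of code of your own. Each camera call takes 0.05 s, during which the arm holds its last target.

## Working session

There is one attempt and no reset: what is moved stays moved. The work goes in short steps, Python scripts to look and compute and a tool call to move; the robot and the scene stay as the last step left them, time stands still between calls to the robot, and variables do not carry over. Pictures are saved under pics/ and viewed, and the job is handed in when it is done.

Besides the shell and the picture viewer there is one more tool, called after ">>>" by a JSON object that holds its "fn" and its "kwargs". step_arm: Moves the arm, as the interface text tells. Its arguments: {"type":"object","properties":{"commands":{"type":"string"},"jaw":{"type":"number"},"grip_force":{"type":"number"}},"required":["commands"]}

```bash
mkdir -p pics; python3 - <<'E'
from station import *
import cv2
print(get_state())
for n in ["scene","top","wrist"]:
    p=grab_frame(n)
    cv2.imwrite(f"pics/{n}0.png",p["frame"][:,:,::-1])
    print({k:v for k,v in p.items() if k!="frame"})
    for t in ["sample_center","view_hole","focus_mark","lens_center","loupe_grip","rack"]:
        print(t,[(r["pixel"],round(r["conf"],2)) for r in recognise(p,t)])
E
```

```text
{'t': 0.0, 'q': array([ 1.53912695e+00,  3.59368750e-01,  1.10612236e-02, -3.33327789e-04,
       -1.22410290e+00, -2.88128165e-01]), 'qd': array([ 0.00056207, -0.00050735, -0.00228726,  0.00011999,  0.00074736,
       -0.0004965 ]), 'joint_efforts': array([ 1.67765702e-04, -5.82711446e+01,  2.93071425e+01,  6.99704468e+00,
        7.23727353e-03, -1.47802734e-04]), 'eef_pos': array([0.21207171, 0.64034871, 0.25063845]), 'ee_rot': array([ 3.13995605e+00, -1.58266660e-04, -3.19910923e-01]), 'force': array([ 0.1088908 ,  0.07274238, -0.79926148]), 'moment': array([-0.03724352,  0.01231106, -0.03083899]), 'width': 0.08794103317166654}
{'fovy': 44.076750176714114, 'cx': 321.03481521837404, 'cy': 199.3511635355384, 'rvec': array([ 2.25945738,  1.3019748 , -0.37653946]), 'tvec': array([-0.34486712, -0.36076153,  1.59594384]), 'shot': 1}
sample_center [([192.6, 242.2], 0.68), ([226.1, 227.1], 0.42), ([184.5, 228.3], 0.31), ([356.0, 173.9], 0.23)]
view_hole [([288.5, 222.7], 0.81), ([447.9, 212.3], 0.47)]
focus_mark [([190.4, 249.1], 0.28)]
lens_center [([363.2, 176.5], 0.57)]
loupe_grip [([
[... 440 characters left out ...]
enter [([258.0, 199.4], 0.69), ([219.2, 140.7], 0.21)]
loupe_grip [([258.7, 200.6], 0.88), ([257.7, 227.4], 0.6), ([432.4, 205.3], 0.41)]
rack [([427.1, 232.9], 0.71)]
{'fovy': 61.67075110821383, 'cx': 318.0759776718441, 'cy': 208.13006603334122, 'tool_from_camera': array([[-7.65636377e-04, -9.67703674e-01, -2.52089295e-01,
         6.93521899e-02],
       [ 9.99999696e-01, -7.78204105e-04, -4.98441337e-05,
        -1.68807225e-04],
       [-1.47942573e-04, -2.52089257e-01,  9.67703976e-01,
        -1.33075208e-01],
       [ 0.00000000e+00,  0.00000000e+00,  0.00000000e+00,
         1.00000000e+00]]), 'shot': 3}
sample_center []
view_hole []
focus_mark []
lens_center []
loupe_grip []
rack []
```

View pics/scene0.png

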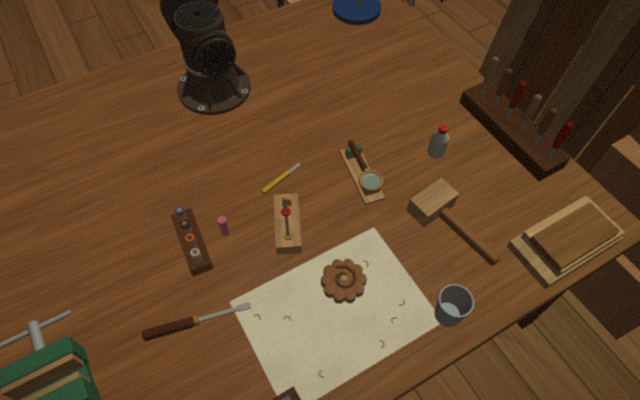

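View pics/top0.png

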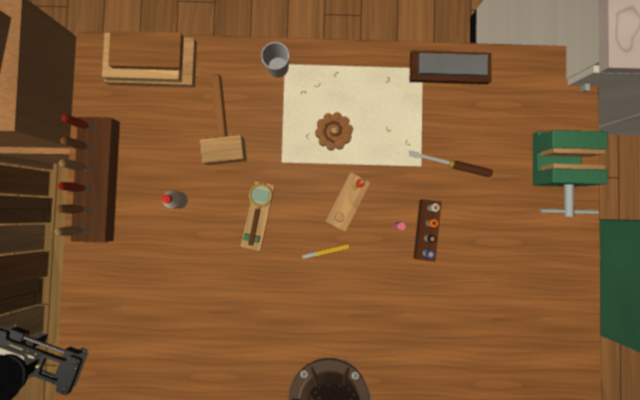

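View pics/wrist0.png

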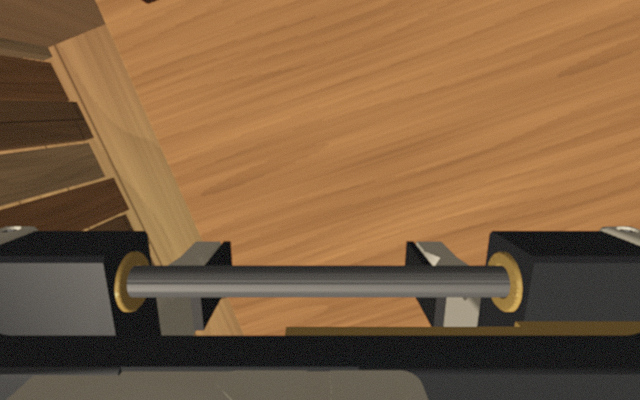

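The top view shows the rack at (428,230), with the caps from top to bottom white, orange (434,223), black and blue. The pink look-alike is at (400,226), the block at (348,201), and the loupe at (258,215) with its lens towards +x. I'll zoom in to measure.

```bash
python3 - <<'E'
import cv2
t=cv2.imread("pics/top0.png")
cv2.imwrite("pics/tz1.png",cv2.resize(t[165:265,320:450],None,fx=6,fy=6,interpolation=cv2.INTER_CUBIC)[:600,:780])
cv2.imwrite("pics/tz2.png",cv2.resize(t[170:260,225:345],None,fx=6,fy=6,interpolation=cv2.INTER_CUBIC))
s=cv2.imread("pics/scene0.png")
cv2.imwrite("pics/sz1.png",cv2.resize(s[180:280,165:315],None,fx=5,fy=5,interpolation=cv2.INTER_CUBIC))
E
```

```text
(no output)
```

View pics/tz1.png

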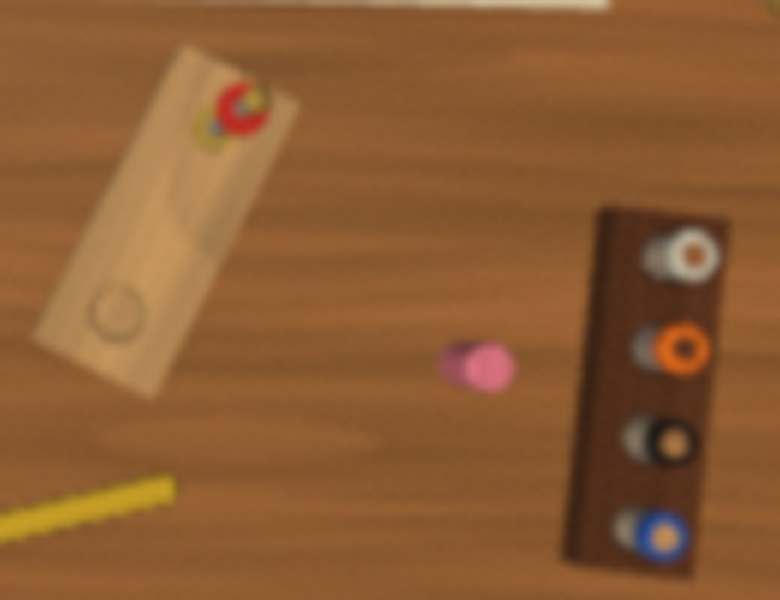

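View pics/tz2.png

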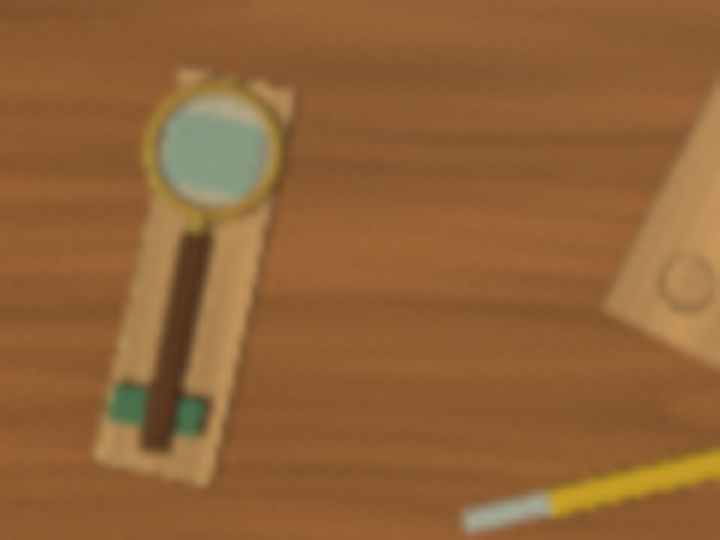

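View pics/sz1.png

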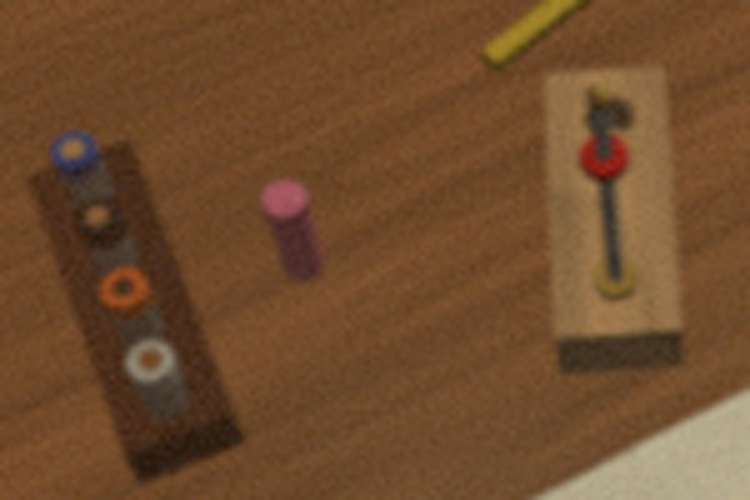

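```bash
cat > h.py <<'E'
from station import *
import cv2, numpy as np
from scipy.spatial.transform import Rotation as Ro
def K(p):
    f=200/np.tan(np.radians(p["fovy"])/2); return np.array([[f,0,p["cx"]],[0,f,p["cy"]],[0,0,1]])
def ext(p,pos=None,rpy=None):
    "returns R (cam->world), c"
    if "rvec" in p:
        R=cv2.Rodrigues(p["rvec"])[0]; return R.T,-R.T@p["tvec"]
    T=p["tool_from_camera"]; Rt=Ro.from_euler("xyz",rpy).as_matrix()
    return Rt@T[:3,:3], Rt@T[:3,3]+pos
def ray(p,px,**k):
    R,c=ext(p,**k); d=R@np.linalg.inv(K(p))@np.array([px[0],px[1],1.]); return c,d
def onz(p,px,z,**k):
    c,d=ray(p,px,**k); return c+d*(z-c[2])/d[2]
def proj(p,P,**k):
    R,c=ext(p,**k); v=K(p)@(R.T@(np.asarray(P)-c)); return v[:2]/v[2]
def zoom(x,y,x0,y0,f): return [x0+(x+.5)/f-.5,y0+(y+.5)/f-.5]
E
python3 - <<'E'
from h import *
np.set_printoptions(precision=4,suppress=True)
t=grab_frame("top"); s=grab_frame("scene")
Z=lambda x,y:zoom(x,y,320,165,6); Y=lambda x,y:zoom(x,y,225,170,6); S=lambda x,y:zoom(x,y,165,180,5)
for n,px,z in [("white",Z(692,256),.075),("orange",Z(683,349),.075),("black",Z(672,442),.075),("blue",Z(662,537),.075),("hole",Z(117,312),.04),("pbase",Z(212,129),.04),("blk tl",Z(186,46),.04),("blk tr",Z(300,103),.04),("blk bl",Z(36,338),.04),("blk br",Z(153,398),.04),("lens",Y(213,150),.06),("handleend",Y(156,448),.063),("handlestart",Y(197,235),.063)]:
    print("top",n,onz(t,px,z))
for n,px,z in [("white",S(151,360),.075),("orange",S(124,288),.075),("black",S(98,217),.075),("blue",S(75,150),.075),("pbase",S(615,280),.04),("blk",S(547,73),.04),("",S(665,66),.04),("",S(682,335),.04),("",S(558,343),.04)]:
    print("scene",n,onz(s,px,z))
# collar: triangulate
a,d=ray(t,Z(242,110));b,e=ray(s,S(604,156))
k=np.linalg.lstsq(np.array([d,-e]).T,b-a,rcond=None)[0]
print("collar",a+d*k[0],b+e*k[1])
print(get_state()["t"])
E
```

```text
top white [ 0.5643 -0.2813  0.075 ]
top orange [ 0.5209 -0.2777  0.075 ]
top black [ 0.4775 -0.2731  0.075 ]
top blue [ 0.4334 -0.2691  0.075 ]
top hole [ 0.5303 -0.0155  0.04  ]
top pbase [ 0.6199 -0.0591  0.04  ]
top blk tl [ 0.6598 -0.0456  0.04  ]
top blk tr [ 0.6337 -0.1014  0.04  ]
top blk bl [0.5167 0.0231 0.04  ]
top blk br [ 0.4896 -0.0339  0.04  ]
top lens [0.5864 0.2119 0.06  ]
top handleend [0.4455 0.2332 0.063 ]
top handlestart [0.5459 0.2176 0.063 ]
scene white [ 0.5652 -0.2828  0.075 ]
scene orange [ 0.5218 -0.2791  0.075 ]
scene black [ 0.4776 -0.2751  0.075 ]
scene blue [ 0.4348 -0.2704  0.075 ]
scene pbase [ 0.6198 -0.0611  0.04  ]
scene blk [ 0.49  -0.033  0.04 ]
scene  [0.5175 0.024  0.04  ]
scene  [ 0.6642 -0.0469  0.04  ]
scene  [ 0.6372 -0.1027  0.04  ]
collar [ 0.6198 -0.0597  0.1578] [ 0.6193 -0.0605  0.1579]
1.15
```

```bash
cat >> h.py <<'E'
def plan(target,yaw=None,step=50,turn=.17):
    "yaw: desired unwrapped change direction is by signed dyaw (rad) passed as yaw change; tool stays down"
    s=get_state(); R0=Ro.from_euler("xyz",s["ee_rot"]); p=s["eef_pos"]
    d=np.asarray(target)-p; dy=0 if yaw is None else yaw
    n=int(max(np.ceil(np.linalg.norm(d)*1000/step),np.ceil(abs(dy)/turn),1))
    rows=[];R=R0
    for i in range(n):
        v=R.inv().apply(d/n)*1000
        rows.append(f"{v[0]:.1f} {v[1]:.1f} {v[2]:.1f} 0 0 {-dy/n:.4f}")
        R=R*Ro.from_rotvec([0,0,-dy/n])
    print("pos",p,"rpy",s["ee_rot"],"q",s["q"].round(3),"t",s["t"])
    for i in range(0,n,8): print("; ".join(rows[i:i+8]))
def level():
    s=get_state(); R=Ro.from_euler("xyz",s["ee_rot"]); z=R.as_matrix()[:,2]
    v=np.cross(z,[0,0,-1]); print("level rotvec(tool)",R.inv().apply(v))
E
python3 - <<'E'
from h import *
plan([.45,.38,.25])
E
```

```text
pos [0.2122104  0.6407565  0.25155575] rpy [ 3.14159197e+00  1.23131477e-06 -3.19792192e-01] q [ 1.539  0.359  0.012 -0.    -1.224 -0.288] t 1.15
38.5 21.6 0.2 0 0 0.0000; 38.5 21.6 0.2 0 0 0.0000; 38.5 21.6 0.2 0 0 0.0000; 38.5 21.6 0.2 0 0 0.0000; 38.5 21.6 0.2 0 0 0.0000; 38.5 21.6 0.2 0 0 0.0000; 38.5 21.6 0.2 0 0 0.0000; 38.5 21.6 0.2 0 0 0.0000
```

>>> {"fn": "step_arm", "kwargs": {"commands": "0 0 0 0 0 0.18"}}

```text
t: 1.27
eef_pos: [0.2122, 0.6408, 0.2516]
ee_rot: [-3.142, 0.0, -0.503]
force: [-0.4, 0.4, 0.7]
width: 0.0878
```

```bash
python3 - <<'E'
from h import *
s=get_state();print(s["q"])
plan([.48,.25,.25],yaw=1.2)
plan([.48,.25,.25],yaw=-1.2)
E
```

```text
[ 1.53912311e+00  3.58622570e-01  1.19348274e-02 -4.81341105e-06
 -1.22409941e+00 -4.71375833e-01]
pos [0.21219682 0.64077425 0.25156095] rpy [-3.14158654e+00  8.19845109e-06 -5.03050690e-01] q [ 1.539  0.359  0.012 -0.    -1.224 -0.471] t 1.275
42.3 21.3 0.2 0 0 -0.1200; 39.4 26.2 0.2 0 0 -0.1200; 36.0 30.8 0.2 0 0 -0.1200; 32.1 34.9 0.2 0 0 -0.1200; 27.7 38.4 0.2 0 0 -0.1200; 22.9 41.5 0.2 0 0 -0.1200; 17.7 43.9 0.2 0 0 -0.1200; 12.4 45.7 0.2 0 0 -0.1200
6.8 46.9 0.2 0 0 -0.1200; 1.1 47.4 0.2 0 0 -0.1200
pos [0.21219682 0.64077425 0.25156095] rpy [-3.14158654e+00  8.19845109e-06 -5.03050690e-01] q [ 1.539  0.359  0.012 -0.    -1.224 -0.471] t 1.275
42.3 21.3 0.2 0 0 0.1200; 44.6 16.1 0.2 0 0 0.1200; 46.2 10.7 0.2 0 0 0.1200; 47.1 5.1 0.2 0 0 0.1200; 47.4 -0.6 0.2 0 0 0.1200; 47.0 -6.3 0.2 0 0 0.1200; 45.9 -11.9 0.2 0 0 0.1200; 44.1 -17.3 0.2 0 0 0.1200
41.7 -22.4 0.2 0 0 0.1200; 38.7 -27.3 0.2 0 0 0.1200
```

>>> {"fn": "step_arm", "kwargs": {"commands": "42.5 21.5 -3 0 0 0.12; 44.5 16 -3 0 0 0.12; 46 10.5 -3 0 0 0.12; 47 5 -3 0 0 0.12; 47.5 -0.5 -3 0 0 0.12; 47 -6.5 -3 0 0 0.12; 46 -12 -3 0 0 0.12; 44 -17.5 -3 0 0 0.12"}}

```text
t: 2.28
eef_pos: [0.4288, 0.3277, 0.276]
ee_rot: [-3.141, 0.0, -1.464]
force: [0.5, 0.8, -0.4]
width: 0.0875
```

```bash
python3 - <<'E'
from h import *
plan([.515,-.278,.25],yaw=-3.23+.503+.96,step=48)
E
```

```text
pos [0.42882914 0.32767496 0.27599532] rpy [-3.14108256e+00  4.99151532e-04 -1.46352407e+00] q [ 1.016  0.12  -0.249  0.    -1.201 -0.909] t 2.275
47.0 -1.6 2.0 0 0 0.1359; 46.4 -8.0 2.0 0 0 0.1359; 44.9 -14.2 2.0 0 0 0.1359; 42.5 -20.1 2.0 0 0 0.1359; 39.4 -25.7 2.0 0 0 0.1359; 35.6 -30.8 2.0 0 0 0.1359; 31.1 -35.3 2.0 0 0 0.1359; 26.0 -39.2 2.0 0 0 0.1359
20.4 -42.4 2.0 0 0 0.1359; 14.5 -44.8 2.0 0 0 0.1359; 8.3 -46.3 2.0 0 0 0.1359; 2.0 -47.0 2.0 0 0 0.1359; -4.4 -46.9 2.0 0 0 0.1359
```

>>> {"fn": "step_arm", "kwargs": {"commands": "47 -1.5 0 0 0 0.136; 46.5 -8 0 0 0 0.136; 45 -14 0 0 0 0.136; 42.5 -20 0 0 0 0.136; 39.5 -25.5 0 0 0 0.136; 35.5 -31 0 0 0 0.136; 31 -35.5 0 0 0 0.136; 26 -39 0 0 0 0.136"}}

```text
t: 3.28
eef_pos: [0.4821, -0.0451, 0.276]
ee_rot: [-3.141, 0.001, -2.552]
force: [1.8, 0.7, 0.2]
width: 0.0875
```

>>> {"fn": "step_arm", "kwargs": {"commands": "20.5 -42.5 5 0 0 0.136; 14.5 -45 5 0 0 0.136; 8.5 -46.5 5 0 0 0.136; 2 -47 5 0 0 0.136; -4.5 -47 6 0 0 0.136; 0 0 0 0 0 0"}}

```text
t: 4.03
eef_pos: [0.5156, -0.2797, 0.2483]
ee_rot: [-3.142, -0.002, 3.05]
force: [0.2, 1.0, 0.1]
width: 0.0881
```

```bash
cat > w.py <<'E'
from h import *
import sys
s=get_state(); k=dict(pos=s["eef_pos"],rpy=s["ee_rot"])
p=grab_frame("wrist"); np.savez("last.npz",pos=s["eef_pos"],rpy=s["ee_rot"])
cv2.imwrite(f"pics/{sys.argv[1]}.png",p["frame"][:,:,::-1])
np.set_printoptions(precision=4,suppress=True)
print("pos",s["eef_pos"],s["ee_rot"],"t",s["t"],"q",s["q"])
for a in sys.argv[2:]:
    n,z=a.split(":")
    for r in recognise(p,n): print(n,np.round(r["pixel"],1),round(r["conf"],2),onz(p,r["pixel"],float(z),**k))
E
python3 w.py w1 sample_center:.055
```

```text
pos [ 0.5156 -0.2797  0.2483] [-3.1415 -0.0019  3.0503] t 4.025 q [-0.1638  0.2175 -0.1928  0.0002 -1.1624 -1.4984]
sample_center [321.2 198.5] 0.81 [ 0.5248 -0.2778  0.055 ]
sample_center [318.8 164.7] 0.74 [ 0.491  -0.2771  0.055 ]
sample_center [404.3 174.1] 0.67 [ 0.5078 -0.1944  0.055 ]
```

View pics/w1.png

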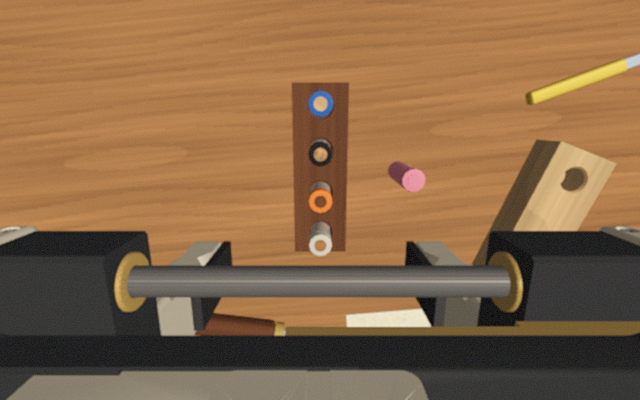

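The wrist view shows the orange cap centre at (320,202), between the white cap at (320,245) and the black one at (320,153). The block hole is at (574,180).

```bash
python3 - <<'E'
from h import *
np.set_printoptions(precision=4,suppress=True)
l=np.load("last.npz");k=dict(pos=l["pos"],rpy=l["rpy"])
p=grab_frame("wrist")
for n,px,z in [("orange",(320.3,201.5),.075),("white",(320,245.5),.075),("black",(320,153),.075),("blue",(320.3,103.5),.075),("hole",(574,180),.04)]: print(n,onz(p,px,z,**k))
plan([.522,-.278,.12],step=40)
E
```

```text
orange [ 0.523  -0.2786  0.075 ]
white [ 0.5669 -0.2829  0.075 ]
black [ 0.478  -0.2748  0.075 ]
blue [ 0.4353 -0.2707  0.075 ]
hole [ 0.5327 -0.0168  0.04  ]
pos [ 0.5158 -0.2769  0.2496] rpy [ 3.1415 -0.0001  3.056 ] q [-0.159  0.214 -0.194 -0.    -1.163 -1.497] t 4.175
-1.6 -0.1 32.4 0 0 0.0000; -1.6 -0.1 32.4 0 0 0.0000; -1.6 -0.1 32.4 0 0 0.0000; -1.6 -0.1 32.4 0 0 0.0000
```

>>> {"fn": "step_arm", "kwargs": {"commands": "-1.5 0 32 0 0 0; -1.5 0 32 0 0 0; -1.5 0 32 0 0 0; -1.5 1.5 32 0 0 0; 0 0 0 0 0 0", "jaw": 50}}

```text
t: 4.8
eef_pos: [0.5209, -0.2746, 0.12]
ee_rot: [3.141, -0.004, 3.057]
force: [0.1, -0.2, 0.8]
width: 0.0506
```

```bash
python3 w.py w2 ;python3 - <<'E'
from h import *
plan([.522,-.2785,.068],step=20)
E
```

```text
pos [ 0.5209 -0.2746  0.12  ] [ 3.1409 -0.0039  3.0574] t 4.8 q [-0.1536  0.3375 -0.3476 -0.0005 -0.8897 -1.5011]
pos [ 0.5219898  -0.27519396  0.1217764 ] rpy [-3.14147542e+00 -1.18002714e-03  3.05752383e+00] q [-0.154  0.336 -0.345  0.    -0.891 -1.501] t 4.85
-0.1 -1.1 17.9 0 0 0.0000; -0.1 -1.1 17.9 0 0 0.0000; -0.1 -1.1 17.9 0 0 0.0000
```

View pics/w2.png

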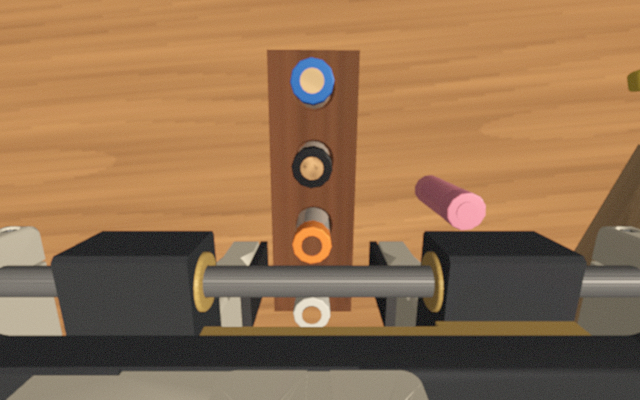

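The orange cap is centred at (312,243), so the tool needs to shift a few mm along its −y.

```bash
python3 - <<'E'
from h import *
np.set_printoptions(precision=4,suppress=True)
s=get_state();k=dict(pos=np.array([.522,-.2751,.1215]),rpy=s["ee_rot"])
p=grab_frame("wrist")
for n,px,z in [("orange",(312,243),.075),("black",(312,165),.075)]: print(n,onz(p,px,z,**k))
E
```

```text
orange [ 0.523 -0.279  0.075]
black [ 0.4788 -0.275   0.075 ]
```

>>> {"fn": "step_arm", "kwargs": {"commands": "0 -1.5 15 0 0 0; 0 -1.5 15 0 0 0; 0 0 12 0 0 0; 0 0 11 0 0 0; 0 0 0 0 0 0"}}

```text
t: 5.52
eef_pos: [0.5211, -0.279, 0.0673]
ee_rot: [3.141, -0.002, 3.055]
force: [0.6, 0.2, 0.1]
width: 0.0502
```

```bash
python3 w.py w3;python3 w.py w3b
```

```text
pos [ 0.5211 -0.279   0.0673] [ 3.1413 -0.0022  3.0552] t 5.525 q [-0.1612  0.4033 -0.3943 -0.0001 -0.7754 -1.4959]
pos [ 0.5215 -0.2791  0.068 ] [-3.1416 -0.0011  3.0554] t 5.575 q [-0.1612  0.4024 -0.3936  0.0001 -0.7759 -1.4959]
```

View pics/w3.png

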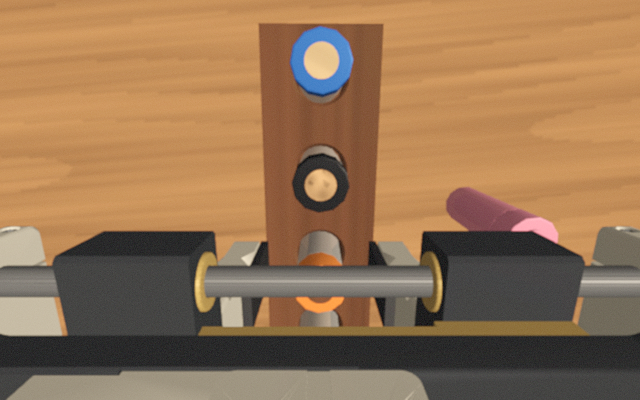

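The vial is centred between the pads, so I'll close.

>>> {"fn": "step_arm", "kwargs": {"commands": "-1 0 0 0 0 0; 0 0 0 0 0 0; 0 0 0 0 0 0; 0 0 0 0 0 0; 0 0 0 0 0 0", "jaw": 10, "grip_force": 15}}

```text
t: 6.25
eef_pos: [0.5229, -0.2792, 0.0687]
ee_rot: [-3.142, 0.0, 3.055]
force: [0.7, -0.1, 1.8]
width: 0.0214
```

>>> {"fn": "step_arm", "kwargs": {"commands": "0 0 -10 0 0 0; 0 0 -15 0 0 0; 0 0 -20 0 0 0; 0 0 -20 0 0 0; 0 0 0 0 0 0"}}

```text
t: 6.88
eef_pos: [0.5241, -0.2795, 0.1363]
ee_rot: [-3.141, 0.004, 3.056]
force: [0.3, 0.8, -0.7]
width: 0.0218
```

```bash
python3 w.py w4;python3 - <<'E'
from h import *
plan([.521,-.05,.17],yaw=-.36,step=45)
E
```

```text
pos [ 0.5241 -0.2795  0.1363] [-3.1409  0.0044  3.0557] t 6.875 q [-0.161   0.3231 -0.3255  0.0005 -0.9178 -1.496 ]
pos [ 0.52333026 -0.27928353  0.13494252] rpy [-3.14143008e+00  2.52314031e-03  3.05537780e+00] q [-0.161  0.324 -0.327 -0.    -0.917 -1.496] t 6.925
3.7 38.0 -5.9 0 0 0.0600; 5.9 37.7 -5.9 0 0 0.0600; 8.2 37.3 -5.9 0 0 0.0600; 10.4 36.8 -5.9 0 0 0.0600; 12.6 36.1 -5.9 0 0 0.0600; 14.7 35.3 -5.9 0 0 0.0600
```

View pics/w4.png

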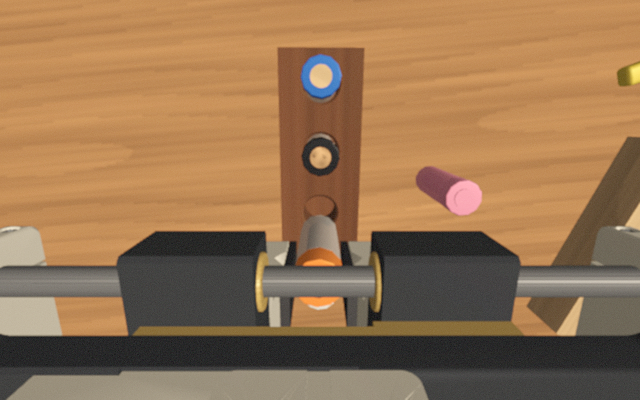

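The vial is held straight and the rack hole is empty. Next I carry it over to the block.

>>> {"fn": "step_arm", "kwargs": {"commands": "6 38 -9 0 0 0.06; 8 37.5 -9 0 0 0.06; 10 37.5 -9 0 0 0.06; 9 37 -9 0 0 0.06; 8 36 -9 0 0 0.06; 8 35 -9 0 0 0.06; 0 0 0 0 0 0"}}

```text
t: 7.8
eef_pos: [0.5267, -0.0517, 0.1878]
ee_rot: [3.141, 0.001, 2.697]
force: [-0.9, -0.1, 0.0]
width: 0.0214
```

```bash
python3 w.py w5 view_hole:.04;python3 - <<'E'
from h import *
plan([.5315,-.016,.15],step=30)
level()
E
```

```text
pos [ 0.5267 -0.0517  0.1878] [3.141  0.0005 2.6975] t 7.8 q [ 0.2729  0.1721 -0.399  -0.0001 -0.9988 -2.2877]
view_hole [352.7 195.4] 0.65 [ 0.5363 -0.0229  0.04  ]
pos [ 0.52583976 -0.05340461  0.18703624] rpy [-3.14113175e+00 -9.14620245e-04  2.69680572e+00] q [ 0.27   0.173 -0.4   -0.    -0.999 -2.285] t 7.9
5.5 18.1 18.5 0 0 0.0000; 5.5 18.1 18.5 0 0 0.0000
level rotvec(tool) [-4.60903659e-04 -9.14620117e-04 -9.28261723e-25]
```

View pics/w5.png

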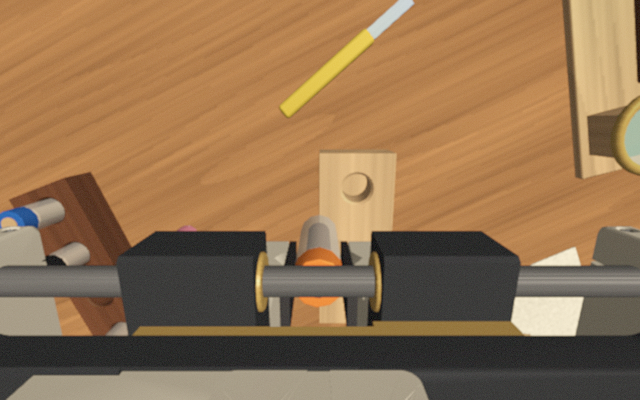

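```bash
python3 - <<'E'
from h import *
i=cv2.imread("pics/w5.png")
cv2.imwrite("pics/w5z.png",cv2.resize(i[140:250,300:410],None,fx=5,fy=5,interpolation=cv2.INTER_CUBIC))
E
```

```text
(no output)
```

View pics/w5z.png

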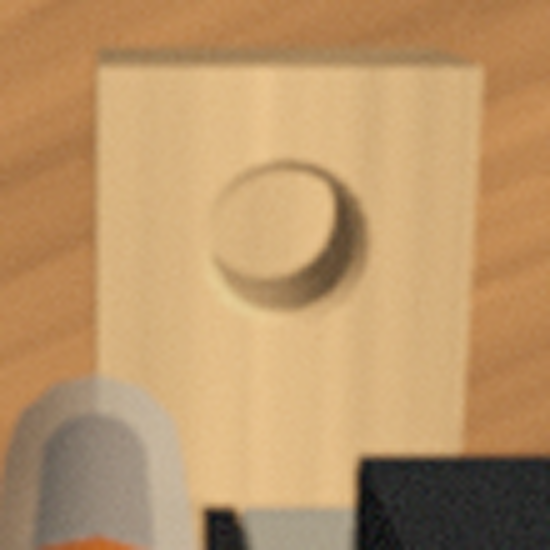

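```bash
python3 - <<'E'
from h import *
np.set_printoptions(precision=4,suppress=True)
P=[];A=[]
for i in range(4):
    p=grab_frame("wrist"); s=get_state(); P.append(s["eef_pos"]);A.append(s["ee_rot"]); print(s["eef_pos"],s["ee_rot"])
k=dict(pos=P[-1],rpy=A[-1])
print(onz(p,(357.4,186.6),.04,**k))
t=grab_frame("top"); print("proj hole top", proj(t,[.532,-.0165,.04]))
cv2.imwrite("pics/top1.png",t["frame"][:,:,::-1])
for z in (98,65),(482,65),(98,380),(465,455): print(onz(p,zoom(*z,300,140,5),.04,**k))
E
```

```text
[ 0.5257 -0.0539  0.1869] [-3.1409 -0.0011  2.6959]
[ 0.5257 -0.0542  0.1869] [-3.1409 -0.0011  2.6952]
[ 0.5258 -0.0544  0.187 ] [-3.1409 -0.0009  2.6947]
[ 0.5259 -0.0544  0.1871] [-3.141  -0.0008  2.6945]
[ 0.5298 -0.019   0.04  ]
proj hole top [339.4425 216.0085]
[ 0.4899 -0.0359  0.04  ]
[0.5174 0.0215 0.04  ]
[ 0.5388 -0.0594  0.04  ]
[ 0.5792 -0.0071  0.04  ]
```

```bash
python3 - <<'E'
from h import *
plan([.531,-.0165,.125],step=30)
E
```

```text
pos [ 0.52596563 -0.05440621  0.18718286] rpy [-3.14111957e+00 -5.99212271e-04  2.69443568e+00] q [ 0.268  0.173 -0.4   -0.    -0.999 -2.286] t 8.15
3.9 12.1 20.7 0 0 0.0000; 3.9 12.1 20.7 0 0 0.0000; 3.9 12.1 20.7 0 0 0.0000
```

>>> {"fn": "step_arm", "kwargs": {"commands": "4 12 20 0 0 0; 4 12 21 0 0 0; 4 12 21 0 0 0; 0 0 0 0 0 0; 0 0 0 0 0 0"}}

```text
t: 8.78
eef_pos: [0.5313, -0.0165, 0.126]
ee_rot: [-3.142, 0.0, 2.695]
force: [0.5, -0.0, -0.0]
width: 0.022
```

```bash
python3 - <<'E'
from h import *
np.set_printoptions(precision=4,suppress=True)
for i in range(3):
    s=get_state(); p=grab_frame("wrist"); print(s["eef_pos"],s["ee_rot"],s["t"])
cv2.imwrite("pics/w6.png",p["frame"][:,:,::-1])
i=cv2.resize(p["frame"][150:270,260:400,::-1],None,fx=5,fy=5,interpolation=cv2.INTER_CUBIC)
q=grab_frame("scene"); j=cv2.resize(q["frame"][150:270,240:340,::-1],None,fx=5,fy=5,interpolation=cv2.INTER_CUBIC)
cv2.imwrite("pics/w6z.png",i);cv2.imwrite("pics/s6z.png",j)
E
```

```text
[ 0.5313 -0.0165  0.126 ] [-3.1415  0.0003  2.6953] 8.775
[ 0.5314 -0.0164  0.1263] [3.1411 0.0008 2.6951] 8.825
[ 0.5315 -0.0164  0.1264] [3.1409 0.001  2.695 ] 8.875
```

View pics/w6z.png

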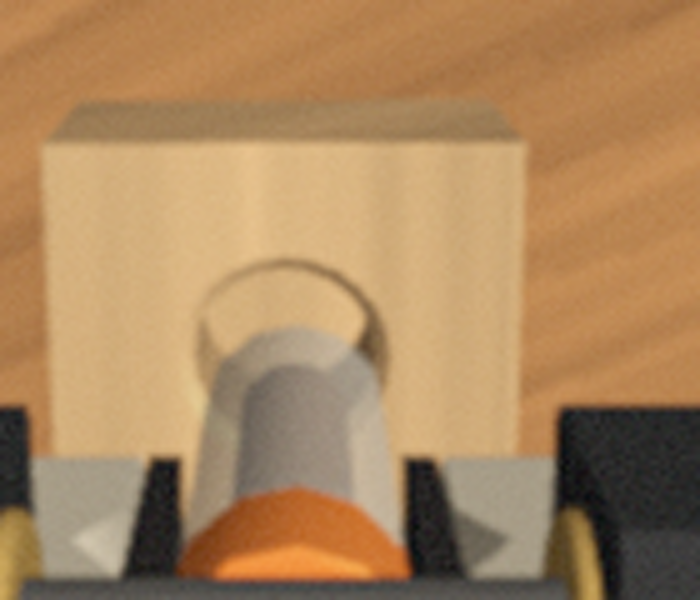

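View pics/s6z.png

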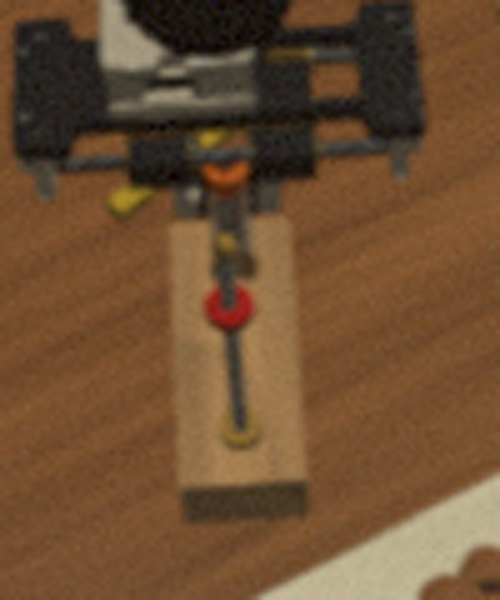

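```bash
python3 - <<'E'
from h import *
p=grab_frame("wrist"); s=get_state(); k=dict(pos=s["eef_pos"],rpy=s["ee_rot"])
im=cv2.imread("pics/w6z.png")
def circ(c,r,col):
    a=np.linspace(0,2*np.pi,60); pts=[]
    for t in a:
        u=proj(p,[c[0]+r*np.cos(t),c[1]+r*np.sin(t),c[2]],**k); pts.append([(u[0]-260+.5)*5-.5,(u[1]-150+.5)*5-.5])
    pts=np.array(pts); print(pts.min(0),pts.max(0)); cv2.polylines(im,[pts.astype(np.int32)],True,col,1)
e=s["eef_pos"]; print(e)
circ([.531,-.0165,.04],.0145,(255,0,0)); circ([.531,-.0165,.04],.0125,(255,255,0))
circ([e[0],e[1],e[2]-.063],.011,(0,0,255)); circ([e[0],e[1],e[2]+.007],.011,(0,255,0))
cv2.imwrite("pics/w6o.png",im)
E
```

```text
[ 0.5312793  -0.0162409   0.12621579]
[180.91138022 249.75094564] [393.13655725 453.05301702]
[195.55350648 264.19657977] [378.49541179 439.44542501]
[200.22887693 322.75517686] [378.69672963 492.20952414]
[155.89050967 557.24590766] [421.47320458 798.46543732]
```

View pics/w6o.png

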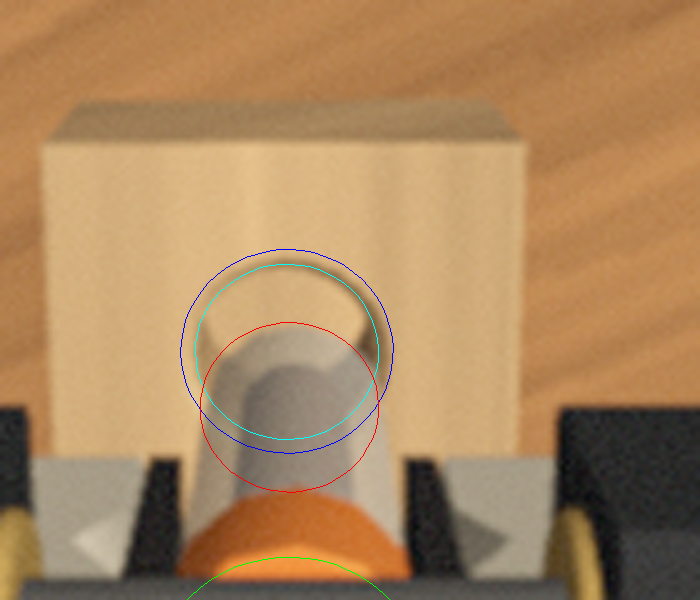

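The predicted hole and foot positions match the picture to within about 0.5 mm, so I'll lower the vial gently.

>>> {"fn": "step_arm", "kwargs": {"commands": "0 0 8 0 0 0; 0 0 8 0 0 0; 0 0 6 0 0 0; 0 0 5 0 0 0; 0 0 0 0 0 0"}}

```text
t: 9.65
eef_pos: [0.5309, -0.0162, 0.098]
ee_rot: [-3.141, -0.0, 2.695]
force: [1.7, -2.5, -2.4]
width: 0.022
```

>>> {"fn": "step_arm", "kwargs": {"commands": "0 0 5 0 0 0; 0 0 5 0 0 0; 0 0 5 0 0 0; 0 0 4 0 0 0; 0 0 0 0 0 0"}}

```text
t: 10.28
eef_pos: [0.531, -0.0161, 0.0791]
ee_rot: [-3.141, -0.0, 2.695]
force: [3.9, -4.1, -2.8]
width: 0.0216
```

>>> {"fn": "step_arm", "kwargs": {"commands": "-0.7 -0.2 0 0 0 0; 0 0 0 0 0 0"}}

```text
t: 10.52
eef_pos: [0.5312, -0.0163, 0.0793]
ee_rot: [-3.141, -0.001, 2.695]
force: [1.2, -1.7, -1.3]
width: 0.0211
```

>>> {"fn": "step_arm", "kwargs": {"commands": "0 0 3 0 0 0; 0 0 2 0 0 0; 0 0 0 0 0 0"}}

```text
t: 10.9
eef_pos: [0.5313, -0.0164, 0.0743]
ee_rot: [-3.141, -0.0, 2.695]
force: [0.1, -0.7, -0.0]
width: 0.0219
```

>>> {"fn": "step_arm", "kwargs": {"commands": "0 0 1 0 0 0; 0 0 1 0 0 0; 0 0 0 0 0 0"}}

```text
t: 11.28
eef_pos: [0.5318, -0.0164, 0.0735]
ee_rot: [3.141, 0.001, 2.696]
force: [-3.4, 0.3, 10.3]
width: 0.0216
```

The floor contact of about 10 N came at z = 0.0735, and 0.073 was expected, so the vial is home. Now I release and withdraw.

>>> {"fn": "step_arm", "kwargs": {"commands": "0 0 -0.7 0 0 0; 0 0 0 0 0 0; 0 0 0 0 0 0; 0 0 0 0 0 0", "jaw": 50}}

```text
t: 11.78
eef_pos: [0.5315, -0.0165, 0.0731]
ee_rot: [-3.141, -0.0, 2.695]
force: [-0.3, 0.6, -0.2]
width: 0.0491
```

>>> {"fn": "step_arm", "kwargs": {"commands": "0 0 -15 0 0 0; 0 0 -25 0 0 0; 0 0 -30 0 0 0; 0 0 -30 0 0 0; 30 0 -30 0 0 0; 30 0 0 0 0 0; 0 0 0 0 0 0; 0 0 0 0 0 0"}}

```text
t: 12.78
eef_pos: [0.4778, 0.0095, 0.2042]
ee_rot: [3.141, 0.001, 2.696]
force: [0.0, 0.2, 0.4]
width: 0.0502
```

```bash
python3 w.py w7 sample_center:.045; python3 - <<'E'
from h import *
np.set_printoptions(precision=4,suppress=True)
t=grab_frame("top");s=grab_frame("scene")
a=cv2.resize(t["frame"][165:245,310:400,::-1],None,fx=6,fy=6,interpolation=cv2.INTER_CUBIC)
b=cv2.resize(s["frame"][170:260,250:330,::-1],None,fx=5,fy=5,interpolation=cv2.INTER_CUBIC)
cv2.imwrite("pics/t7.png",a);cv2.imwrite("pics/s7.png",b)
E
```

```text
pos [0.4778 0.0095 0.2042] [3.1406 0.0011 2.696 ] t 12.775 q [ 0.4331  0.0692 -0.4794  0.0003 -1.0207 -2.4496]
sample_center [318.6 254.6] 0.92 [ 0.5284 -0.0136  0.045 ]
```

View pics/w7.png

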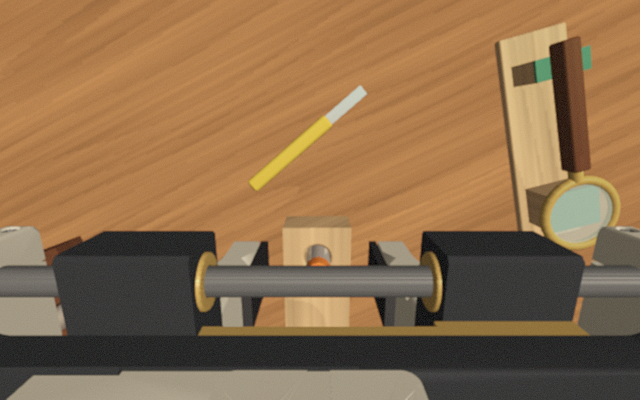

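View pics/s7.png

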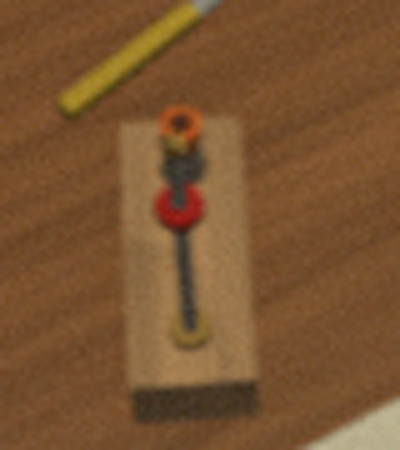

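The vial stands in the hole: the scene view has the cap at (180,126), above the block. In the wrist view the loupe lens is at (580,211) and the handle runs up to (572,40). I'll turn the tool so its x axis (the camera side) faces the lens.

```bash
python3 - <<'E'
from h import *
np.set_printoptions(precision=4,suppress=True)
s=grab_frame("scene"); print("cap scene",onz(s,zoom(180,126,250,170,5),.08))
w=grab_frame("wrist");st=get_state();k=dict(pos=st["eef_pos"],rpy=st["ee_rot"])
for n,px,z in [("lens",(580.5,211),.061),("hend",(565,40),.063),("hstart",(575,170),.063)]: print(n,onz(w,px,z,**k))
plan([.507,.224,.25],yaw=3.44)
E
```

```text
cap scene [ 0.5318 -0.0178  0.08  ]
lens [0.5817 0.2069 0.061 ]
hend [0.4454 0.2288 0.063 ]
hstart [0.5443 0.2105 0.063 ]
pos [0.4776 0.0092 0.203 ] rpy [-3.141  -0.0005  2.6949] q [ 0.432  0.071 -0.48   0.    -1.02  -2.45 ] t 13.075
3.2 9.8 -2.2 0 0 -0.1638; 1.5 10.2 -2.2 0 0 -0.1638; -0.2 10.3 -2.2 0 0 -0.1638; -1.9 10.2 -2.2 0 0 -0.1638; -3.5 9.7 -2.2 0 0 -0.1638; -5.0 9.0 -2.2 0 0 -0.1638; -6.4 8.1 -2.2 0 0 -0.1638; -7.7 6.9 -2.2 0 0 -0.1638
-8.7 5.6 -2.2 0 0 -0.1638; -9.5 4.1 -2.2 0 0 -0.1638; -10.0 2.5 -2.2 0 0 -0.1638; -10.3 0.8 -2.2 0 0 -0.1638; -10.3 -0.9 -2.2 0 0 -0.1638; -10.0 -2.5 -2.2 0 0 -0.1638; -9.5 -4.1 -2.2 0 0 -0.1638; -8.7 -5.6 -2.2 0 0 -0.1638
-7.6 -7.0 -2.2 0 0 -0.1638; -6.4 -8.1 -2.2 0 0 -0.1638; -5.0 -9.0 -2.2 0 0 -0.1638; -3.4 -9.7 -2.2 0 0 -0.1638; -1.8 -10.2 -2.2 0 0 -0.1638
```

>>> {"fn": "step_arm", "kwargs": {"commands": "3 10 -6 0 0 -0.164; 1.5 10 -6 0 0 -0.164; 0 10.5 -6 0 0 -0.164; -2 10 -6 0 0 -0.164; -3.5 9.5 -6 0 0 -0.164; -5 9 -6 0 0 -0.164; -6.5 8 -6 0 0 -0.164; -7.5 7 -6 0 0 -0.164"}}

```text
t: 14.08
eef_pos: [0.4888, 0.0911, 0.2511]
ee_rot: [3.141, -0.001, -2.271]
force: [0.8, -0.3, -0.3]
width: 0.0499
```

>>> {"fn": "step_arm", "kwargs": {"commands": "-8.5 5.5 0 0 0 -0.164; -9.5 4 0 0 0 -0.164; -10 2.5 0 0 0 -0.164; -10.5 1 0 0 0 -0.164; -10.5 -1 0 0 0 -0.164; -10 -2.5 0 0 0 -0.164; -9.5 -4 0 0 0 -0.164; -8.5 -5.5 0 0 0 -0.164"}}

```text
t: 15.08
eef_pos: [0.4997, 0.1729, 0.2509]
ee_rot: [3.141, -0.0, -0.959]
force: [-0.6, -1.1, 0.4]
width: 0.05
```

>>> {"fn": "step_arm", "kwargs": {"commands": "-7.5 -7 0 0 0 -0.164; -6.5 -8 0 0 0 -0.164; -5 -9 0 0 0 -0.164; -3.5 -9.5 0 0 0 -0.164; -2 -10 0 0 0 -0.164; 0 0 0 0 0 0; 0 0 0 0 0 0"}}

```text
t: 15.95
eef_pos: [0.5058, 0.2232, 0.251]
ee_rot: [3.141, 0.0, -0.148]
force: [-1.5, -0.7, 0.1]
width: 0.0496
```

```bash
python3 w.py w8 lens_center:.053 loupe_grip:.054
```

```text
pos [0.5058 0.2232 0.251 ] [ 3.1411  0.0004 -0.1475] t 15.95 q [ 0.7699  0.1591 -0.2603 -0.     -1.1521  0.6534]
lens_center [315.1 117.7] 0.73 [0.5775 0.2151 0.053 ]
loupe_grip [315.7 114. ] 0.66 [0.5808 0.214  0.054 ]
```

View pics/w8.png

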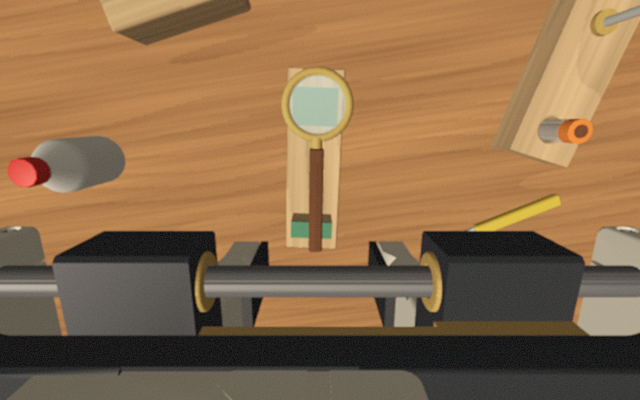

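The lens ring is centred at (317,105). The handle runs straight down column 316, so the yaw is aligned.

```bash
python3 - <<'E'
from h import *
np.set_printoptions(precision=4,suppress=True)
w=grab_frame("wrist");w=grab_frame("wrist");st=get_state();k=dict(pos=st["eef_pos"],rpy=st["ee_rot"])
cv2.imwrite("pics/w9z.png",cv2.resize(w["frame"][60:260,270:370,::-1],None,fx=3,fy=3,interpolation=cv2.INTER_CUBIC))
L=onz(w,(317,105),.060,**k);H=onz(w,(315.5,250),.063,**k);H2=onz(w,(316.5,150),.063,**k)
d=(L-H)[:2];print(L,H,H2,np.linalg.norm(d),np.arctan2(d[1],d[0]))
d=d/np.linalg.norm(d); G=L[:2]-.08*d; print("grip",G)
plan([*G,.15],step=25)
E
```

```text
[0.5886 0.2119 0.06  ] [0.448  0.2342 0.063 ] [0.5481 0.2184 0.063 ] 0.14228995441665648 -0.15745649689007132
grip [0.5096 0.2245]
pos [0.5058 0.2232 0.2513] rpy [-3.1415 -0.     -0.1451] q [ 0.77   0.158 -0.26  -0.    -1.152  0.656] t 16.2
0.7 -0.4 20.3 0 0 0.0000; 0.7 -0.4 20.3 0 0 0.0000; 0.7 -0.4 20.3 0 0 0.0000; 0.7 -0.4 20.3 0 0 0.0000; 0.7 -0.4 20.3 0 0 0.0000
```

View pics/w9z.png

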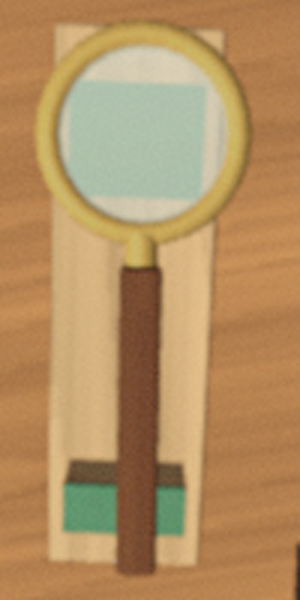

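>>> {"fn": "step_arm", "kwargs": {"commands": "1 -0.5 28 0 0 0.012; 1 -0.5 28 0 0 0; 1 -0.5 28 0 0 0; 0.5 0 28 0 0 0; 0 0 28 0 0 0; 0 0 0 0 0 0; 0 0 0 0 0 0", "jaw": 44}}

```text
t: 17.08
eef_pos: [0.5101, 0.2248, 0.1123]
ee_rot: [-3.141, -0.001, -0.156]
force: [-0.2, -0.4, 0.5]
width: 0.0438
```

```bash
python3 w.py w10; python3 w.py w10
```

```text
pos [0.5101 0.2248 0.1123] [-3.141  -0.001  -0.1558] t 17.075 q [ 0.7667  0.2984 -0.4298  0.0006 -0.8415  0.648 ]
pos [0.5102 0.225  0.1126] [-3.1403 -0.0014 -0.1558] t 17.125 q [ 0.7667  0.2979 -0.4296  0.0005 -0.8413  0.648 ]
```

View pics/w10.png

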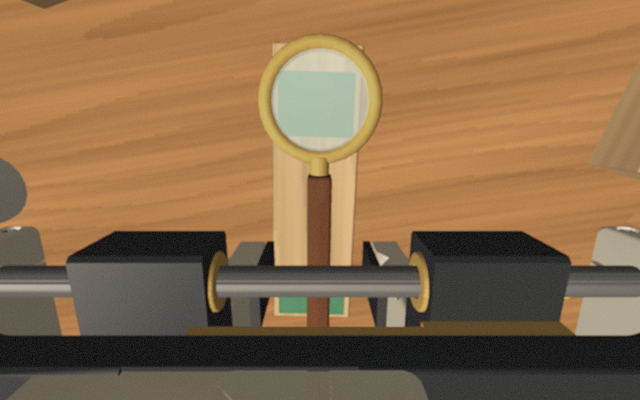

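The handle is centred between the jaws. I'll descend 52 mm and close.

>>> {"fn": "step_arm", "kwargs": {"commands": "0 0 14 0 0 0; 0 0 14 0 0 0; 0 0 12 0 0 0; 0 0 12 0 0 0; 0 0 0 0 0 0; 0 0 0 0 0 0"}}

```text
t: 17.92
eef_pos: [0.5096, 0.2246, 0.0593]
ee_rot: [3.141, -0.0, -0.156]
force: [0.7, -0.4, 0.7]
width: 0.0441
```

>>> {"fn": "step_arm", "kwargs": {"commands": "0 0 0 0 0 0; 0 0 0 0 0 0; 0 0 0 0 0 0; 0 0 0 0 0 0; 0 0 0 0 0 0", "jaw": 5, "grip_force": 30}}

```text
t: 18.55
eef_pos: [0.5095, 0.2245, 0.0595]
ee_rot: [-3.141, -0.0, -0.156]
force: [-0.6, -0.0, 3.1]
width: 0.0135
```

>>> {"fn": "step_arm", "kwargs": {"commands": "0 0 -5 0 0 0; 0 0 -15 0 0 0; 0 0 -30 0 0 0; 0 0 -40 0 0 0; 0 0 -40 0 0 0; 0 0 -20 0 0 0; 0 0 0 0 0 0; 0 0 0 0 0 0"}}

```text
t: 19.55
eef_pos: [0.509, 0.2242, 0.2089]
ee_rot: [3.141, 0.001, -0.156]
force: [0.3, -0.4, -0.8]
width: 0.014
```

```bash
python3 w.py w11; python3 - <<'E'
from h import *
s=grab_frame("scene");t=grab_frame("top")
cv2.imwrite("pics/s11.png",cv2.resize(s["frame"][100:250,260:420,::-1],None,fx=4,fy=4,interpolation=cv2.INTER_CUBIC))
level()
E
```

```text
pos [0.509  0.2242 0.2089] [ 3.1414  0.0006 -0.1561] t 19.55 q [ 0.7667  0.1973 -0.3136 -0.0004 -1.0604  0.6482]
level rotvec(tool) [ 1.43077700e-03  1.30027317e-03 -2.77526420e-23]
```

View pics/w11.png

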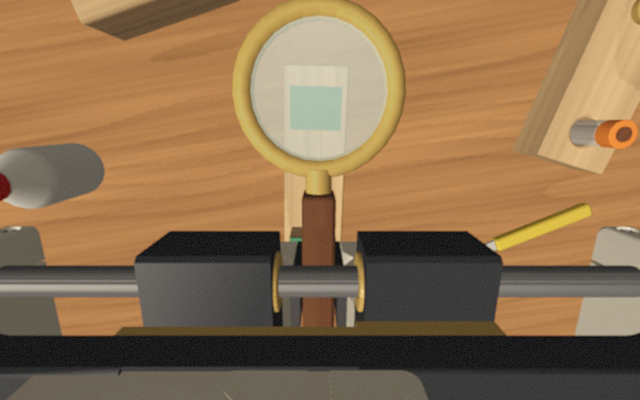

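View pics/s11.png

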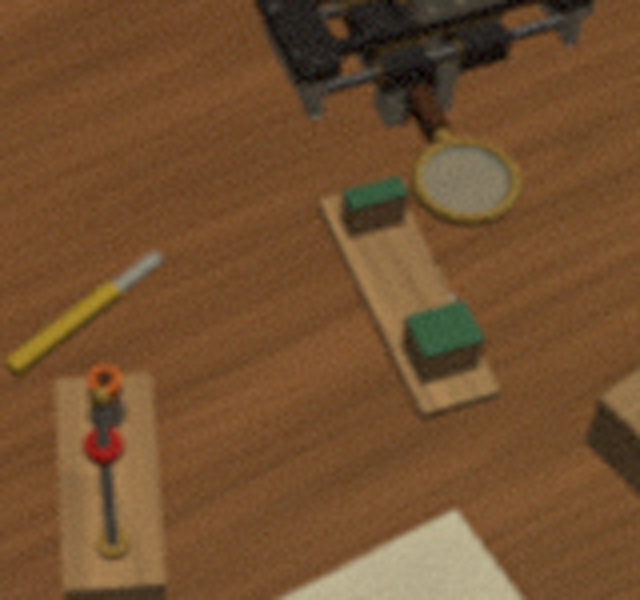

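The loupe is held and lifted clear of the rest, and nothing else has moved. Now I'll check its levelness and position in the grip from the ring ellipse, and refine the collar height.

```bash
python3 - <<'E'
from h import *
from scipy.optimize import least_squares
np.set_printoptions(precision=4,suppress=True)
w=grab_frame("wrist"); im=w["frame"]; cv2.imwrite("pics/w12.png",im[:,:,::-1])
hsv=cv2.cvtColor(im,cv2.COLOR_RGB2HSV)
m=cv2.inRange(hsv,(20,110,90),(32,255,255)); m[:,:225]=0;m[:,412:]=0;m[180:]=0
m=cv2.morphologyEx(m,cv2.MORPH_CLOSE,np.ones((5,5)))
cs,_=cv2.findContours(m,cv2.RETR_EXTERNAL,cv2.CHAIN_APPROX_NONE); c=max(cs,key=cv2.contourArea)
hull=c[:,0,:]; hull=hull[(hull[:,1]>3)&(hull[:,1]<165)]
e=cv2.fitEllipse(hull.astype(np.float32)); print("ellipse",e,len(hull))
v=im[:,:,::-1].copy(); cv2.ellipse(v,e,(255,0,0),1)
T=w["tool_from_camera"];Ti=np.linalg.inv(T);k=K(w)
def pr(P): q=(Ti[:3,:3]@P.T).T+Ti[:3,3]; u=(k@q.T).T; return u[:,:2]/u[:,2:]
a=np.linspace(0,2*np.pi,90)
def ring(cx,cy,cz,pitch,roll,r=.034):
    P=np.c_[r*np.cos(a),r*np.sin(a),0*a]; R=Ro.from_euler("xyz",[roll,pitch,0]); return R.apply(P)+[cx,cy,cz]
for cz in (.007,):
    u=pr(ring(.08,0,cz,0,0)); e2=cv2.fitEllipse(u.astype(np.float32)); print("pred",cz,e2)
    cv2.polylines(v,[u.astype(np.int32)],True,(0,0,255),1)
cv2.imwrite("pics/w12o.png",v)
s=grab_frame("scene"); t=grab_frame("top")
def col(p,x0,y0,x1,y1):
    h=cv2.cvtColor(p["frame"],cv2.COLOR_RGB2HSV); f=p["frame"].astype(int)
    m=((f[...,0]>2*f[...,1])&(f[...,0]>2*f[...,2])&(f[...,0]>90)); yy,xx=np.nonzero(m[y0:y1,x0:x1]); print("red",len(xx),xx.min()+x0,xx.max()+x0,yy.min()+y0,yy.max()+y0); return xx.mean()+x0,yy.mean()+y0
cs_=col(s,270,200,300,225);ct=col(t,345,170,375,195); print(cs_,ct)
for z in (.15,.154,.158,.162): print(z,proj(s,[.6198,-.060,z]),proj(t,[.6198,-.060,z]))
A,d=ray(s,cs_);B,e=ray(t,ct);kk=np.linalg.lstsq(np.array([d,-e]).T,B-A,rcond=None)[0];print(A+d*kk[0],B+e*kk[1])
E
```

```text
ellipse ((317.9146423339844, 86.01907348632812), (170.60147094726562, 180.71607971191406), 1.605772852897644) 357
pred 0.007 ((317.7250061035156, 87.25713348388672), (171.82174682617188, 181.52127075195312), 179.85159301757812)
red 52 281 290 207 215
red 38 356 363 179 187
(np.float64(285.63461538461536), np.float64(211.15384615384616)) (np.float64(358.94736842105266), np.float64(183.28947368421052))
0.15 [285.8644 212.6221] [359.6725 183.1584]
0.154 [285.7802 211.725 ] [359.8528 183.0384]
0.158 [285.6956 210.8228] [360.0346 182.9175]
0.162 [285.6105 209.9153] [360.2178 182.7957]
[ 0.6181 -0.0595  0.1538] [ 0.6191 -0.0577  0.1536]
```

View pics/w12o.png

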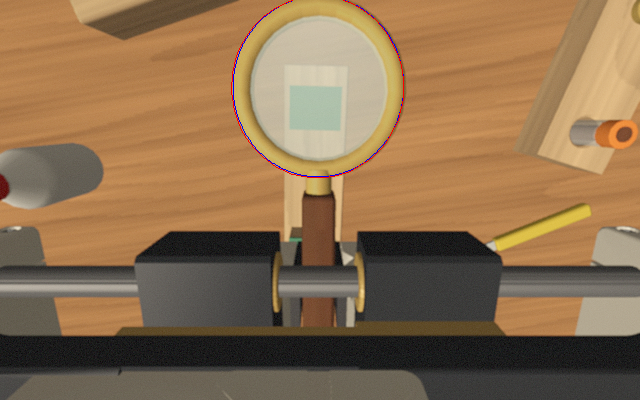

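The predicted and measured rings agree to about 1 px, so the loupe is level and at 80 mm. I'll get a better oblique look at the collar.

>>> {"fn": "step_arm", "kwargs": {"commands": "25 20 0 0 0 0; 25 20 0 0 0 0; 20 0 0 0 0 0; 0 0 0 0 0 0; 0 0 0 0 0 0; 0 0 0 0 0 0"}}

```text
t: 20.6
eef_pos: [0.5718, 0.1744, 0.2092]
ee_rot: [3.142, 0.0, -0.155]
force: [-1.0, 0.3, -0.8]
width: 0.0136
```

```bash
python3 w.py w13
```

```text
pos [0.5718 0.1744 0.2092] [ 3.1415  0.0002 -0.1552] t 20.6 q [ 0.6225  0.2637 -0.2241 -0.0001 -1.0832  0.7932]
```

View pics/w13.png

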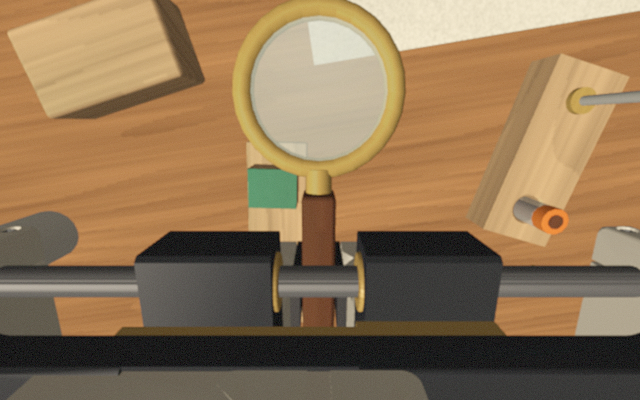

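>>> {"fn": "step_arm", "kwargs": {"commands": "0 25 0 0 0 0; 0 25 0 0 0 0; 0 0 0 0 0 0; 0 0 0 0 0 0; 0 0 0 0 0 0"}}

```text
t: 21.28
eef_pos: [0.5648, 0.1248, 0.2094]
ee_rot: [-3.141, -0.0, -0.156]
force: [0.2, 0.4, -0.8]
width: 0.0135
```

```bash
python3 w.py w14; python3 - <<'E'
import cv2
i=cv2.imread("pics/w14.png"); cv2.imwrite("pics/w14z.png",cv2.resize(i[20:240,460:640],None,fx=4,fy=4,interpolation=cv2.INTER_CUBIC)[:600])
E
```

```text
pos [0.5648 0.1248 0.2094] [-3.1414 -0.0003 -0.1558] t 21.275 q [ 0.5554  0.2322 -0.2667  0.     -1.0715  0.8596]
```

View pics/w14z.png

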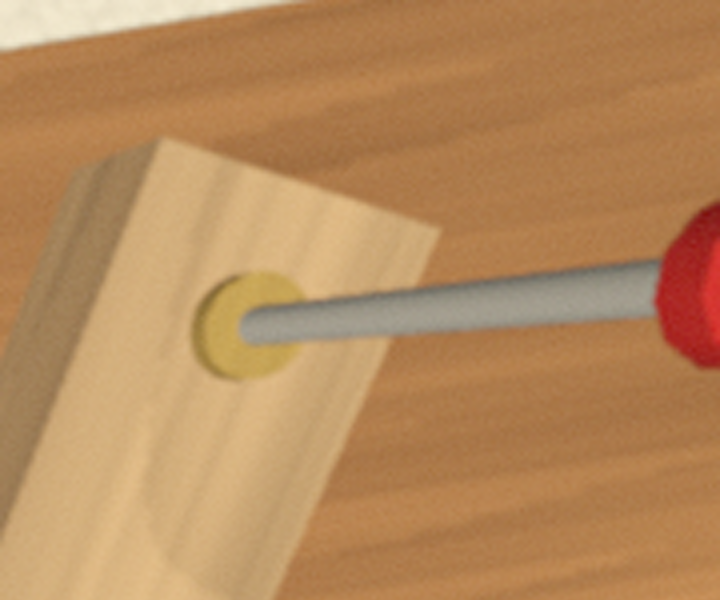

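>>> {"fn": "step_arm", "kwargs": {"commands": "0 15 0 0 0 0; 0 15 0 0 0 0; 0 0 0 0 0 0; 0 0 0 0 0 0; 0 0 0 0 0 0"}}

```text
t: 21.95
eef_pos: [0.5601, 0.0952, 0.2093]
ee_rot: [-3.142, -0.0, -0.156]
force: [0.7, -0.0, -1.0]
width: 0.0139
```

```bash
python3 w.py w15; python3 - <<'E'
import cv2
i=cv2.imread("pics/w15.png"); cv2.imwrite("pics/w15z.png",cv2.resize(i[50:170,480:640],None,fx=5,fy=5,interpolation=cv2.INTER_CUBIC)[:600])
E
```

```text
pos [0.5601 0.0952 0.2093] [-3.1415 -0.0001 -0.1557] t 21.95 q [ 0.5127  0.2159 -0.2886  0.     -1.0661  0.9024]
```

View pics/w15z.png

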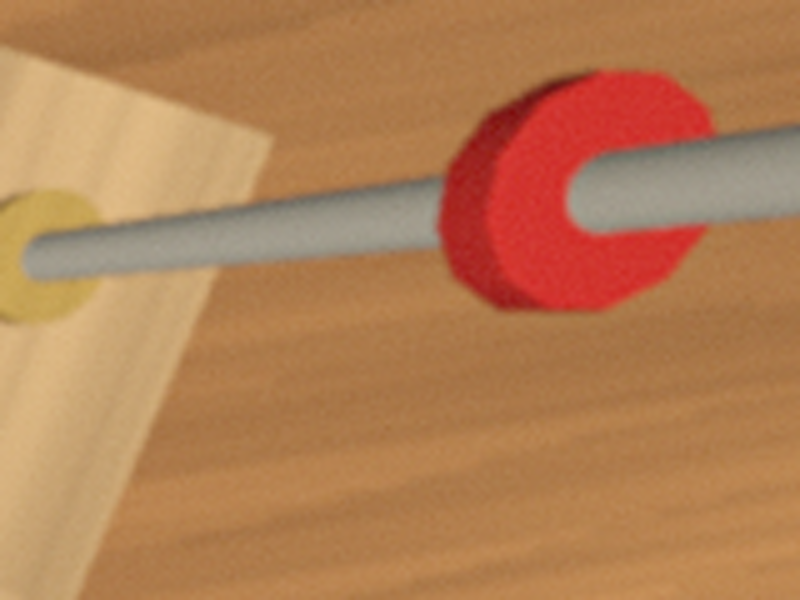

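The collar is clear in the oblique view: its top face spans (488–718, 70–312) in the zoom and its lower rim's left edge is at x = 438. I'll fit its position and height.

```bash
python3 - <<'E'
from h import *
from scipy.optimize import least_squares
np.set_printoptions(precision=4,suppress=True)
w=grab_frame("wrist");st=get_state();k=dict(pos=st["eef_pos"],rpy=st["ee_rot"]);print(st["eef_pos"])
a=np.linspace(0,2*np.pi,180)
def circ(x,y,z,r=.012):
    u=np.array([proj(w,[x+r*np.cos(t),y+r*np.sin(t),z],**k) for t in a]); return (u-[480,50]+.5)*5-.5
def f(p):
    t=circ(p[0],p[1],p[2]+.004);b=circ(p[0],p[1],p[2]-.004)
    return [t[:,0].min()-488,t[:,0].max()-718,t[:,1].min()-70,t[:,1].max()-312,b[:,0].min()-438]
for r0 in [[.62,-.06,.155]]:
    s=least_squares(f,r0,x_scale=.01,diff_step=1e-3);print(s.x,s.fun)
for z in (.152,.155,.158):
    s=least_squares(lambda q:f([.6195,-.0602,z])+0*q[0],[0.]);print(z,s.fun)
im=cv2.imread("pics/w15z.png");p=least_squares(f,r0,x_scale=.01,diff_step=1e-3).x
for dz in(.004,-.004):cv2.polylines(im,[circ(p[0],p[1],p[2]+dz).astype(np.int32)],True,(255,0,0),1)
P=np.array([(proj(w,[p[0],p[1],z],**k)-[480,50]+.5)*5 for z in np.linspace(.04,.15,9)]);cv2.polylines(im,[P.astype(np.int32)],False,(0,255,0),1)
cv2.imwrite("pics/w15o.png",im)
E
```

```text
[0.56   0.0953 0.2092]
[ 0.6218 -0.0668  0.1495] [ 1.1438  1.3355  1.8232 -1.8861 -2.5963]
0.152 [-45.3027 -43.3263  31.6383  29.0699 -47.5876]
0.155 [-24.507  -18.4962  27.3158  28.8214 -28.4962]
0.158 [-3.0081  7.1797 22.8441 28.5646 -8.7926]
```

View pics/w15o.png

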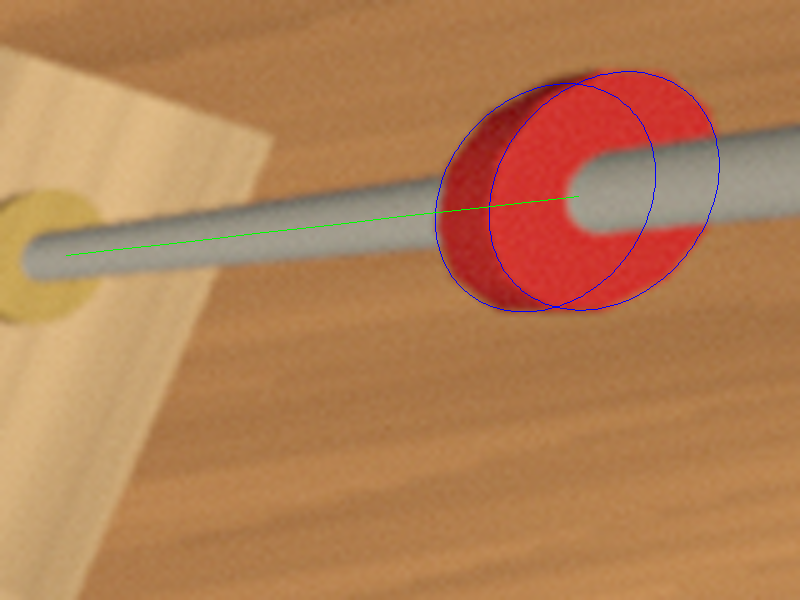

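```bash
python3 - <<'E'
from h import *
from scipy.optimize import least_squares
np.set_printoptions(precision=4,suppress=True)
w=grab_frame("wrist");st=get_state();k=dict(pos=st["eef_pos"],rpy=st["ee_rot"])
c=onz(w,zoom(272,135,480,50,5),.04,**k); y=np.radians(-26); R=np.array([[np.cos(y),-np.sin(y)],[np.sin(y),np.cos(y)]])
post=c[:2]-R@[.03,-.032]; print("corner",c,"post",post)
# other edge point for yaw
c2=onz(w,zoom(80,598,480,50,5),.04,**k); print("yaw edge",np.degrees(np.arctan2(*(c-c2)[[1,0]])))
c3=onz(w,zoom(0,45,480,50,5),.04,**k); print("end edge",np.degrees(np.arctan2(*(c-c3)[[1,0]]))+90)
a=np.linspace(0,2*np.pi,180)
def circ(x,y,z,r=.012):
    u=np.array([proj(w,[x+r*np.cos(t),y+r*np.sin(t),z],**k) for t in a]); return (u-[480,50]+.5)*5-.5
def f(p,xy):
    t=circ(*xy,p[0]+.004);b=circ(*xy,p[0]-.004)
    return [t[:,0].min()-488,t[:,0].max()-718,b[:,0].min()-438]
for xy in (post,(.6198,-.06),(.621,-.0605),(.6205,-.0622)):
    s=least_squares(f,[.155],args=(xy,),x_scale=.01,diff_step=1e-3);t=circ(*xy,s.x[0]+.004);print(xy,s.x,s.fun,t[:,1].min(),t[:,1].max(), circ(*xy,.043,.004)[:,0].min())
E
```

```text
corner [ 0.6359 -0.1017  0.04  ] post [ 0.6229 -0.0598]
yaw edge -24.58937903999389
end edge -25.400348930717882
[ 0.6229 -0.0598] [0.1584] [-2.7681  9.1638 -8.9513] 56.17086120410499 306.93998792591447 9.781827255599865
(0.6198, -0.06) [0.1583] [-2.3781  8.3602 -8.3143] 89.47117183111193 337.8666833702621 11.595707410968544
(0.621, -0.0605) [0.1576] [-2.2058  8.0045 -8.0326] 77.05522403117148 325.34759650363856 14.306918581058142
(0.6205, -0.0622) [0.1554] [-1.2371  5.9952 -6.4458] 82.90520629142496 327.9757184274207 24.429181447051292
```

```bash
python3 - <<'E'
from h import *
plan([.4525,-.0041,.175],step=22)
E
```

```text
pos [0.56003949 0.09529851 0.20921964] rpy [ 3.14156495e+00 -5.89223648e-06 -1.55485113e-01] q [ 0.513  0.216 -0.289  0.    -1.066  0.902] t 22.1
-13.0 16.4 4.9 0 0 0.0000; -13.0 16.4 4.9 0 0 0.0000; -13.0 16.4 4.9 0 0 0.0000; -13.0 16.4 4.9 0 0 0.0000; -13.0 16.4 4.9 0 0 0.0000; -13.0 16.4 4.9 0 0 0.0000; -13.0 16.4 4.9 0 0 0.0000
```

>>> {"fn": "step_arm", "kwargs": {"commands": "-22 10 0 0 0 0; -22 15 0 0 0 0; -20 20 0 0 0 0; -15 20 5 0 0 0; -8 20 10 0 0 0; -4 15 10 0 0 0; 0 14.5 9.5 0 0 0; 0 0 0 0 0 0"}}

```text
t: 23.1
eef_pos: [0.452, -0.0048, 0.1739]
ee_rot: [3.141, 0.001, -0.157]
force: [0.1, 0.1, -1.1]
width: 0.0136
```

>>> {"fn": "step_arm", "kwargs": {"commands": "0 0 0 0 0 0; 0 0 0 0 0 0"}}

```text
t: 23.35
eef_pos: [0.4528, -0.0036, 0.175]
ee_rot: [-3.141, -0.0, -0.155]
force: [-0.1, -0.1, -0.5]
width: 0.0138
```

```bash
python3 w.py w16; python3 - <<'E'
from h import *
s=grab_frame("scene");t=grab_frame("top")
cv2.imwrite("pics/s16.png",cv2.resize(s["frame"][150:260,240:340,::-1],None,fx=5,fy=5,interpolation=cv2.INTER_CUBIC))
plan([.4525,-.0041,.164],step=22); level()
E
```

```text
pos [ 0.4528 -0.0036  0.175 ] [-3.1415 -0.0004 -0.1555] t 23.35 q [ 0.4295  0.0569 -0.5686  0.0002 -0.9449  0.9857]
pos [ 0.45256972 -0.00363793  0.17489758] rpy [-3.14143270e+00 -2.83678518e-04 -1.55455427e-01] q [ 0.43   0.057 -0.569  0.    -0.945  0.986] t 23.5
-0.0 0.5 10.9 0 0 0.0000
level rotvec(tool) [-1.59956368e-04 -2.83678514e-04 -1.76894170e-24]
```

View pics/w16.png

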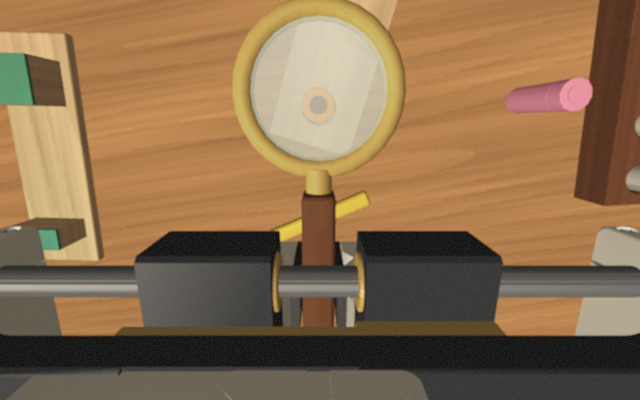

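View pics/s16.png

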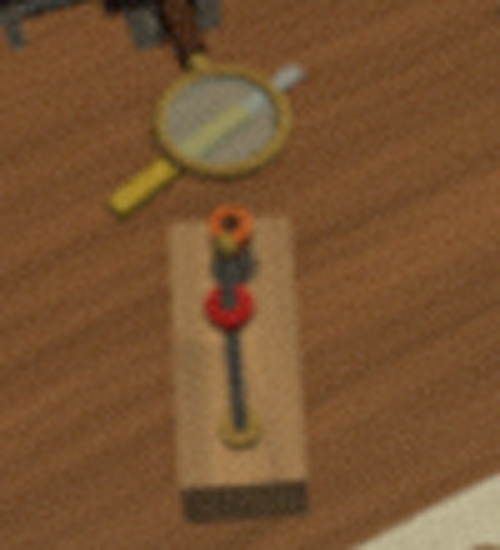

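The vial cap shows through the lens at (318,104), with the lens ring at (318,87). The offset in rows is parallax from the tilted camera. I'll check the numbers.

```bash
python3 - <<'E'
from h import *
np.set_printoptions(precision=4,suppress=True)
w=grab_frame("wrist");st=get_state();k=dict(pos=st["eef_pos"],rpy=st["ee_rot"])
f=w["frame"].astype(int)[85:125,295:340]; 
cv2.imwrite("pics/w17z.png",cv2.resize(w["frame"][60:150,270:370,::-1],None,fx=6,fy=6,interpolation=cv2.INTER_CUBIC))
R=Ro.from_euler("xyz",st["ee_rot"])
print("cap",onz(w,(318.5,104.7),.080,**k),"lens",st["eef_pos"]+R.apply([.08,0,.007]))
s=grab_frame("scene"); a=np.linspace(0,6.28,90); L=st["eef_pos"]+R.apply([.08,0,.007])
U=np.array([proj(s,L+[.034*np.cos(t),.034*np.sin(t),0]) for t in a]);print("pred ring scene zoom",(U.min(0)-[240,150]+.5)*5,(U.max(0)-[240,150]+.5)*5)
C=np.array([proj(s,[.6215+.012*np.cos(t),-.0602+.012*np.sin(t),.161]) for t in a]);print("pred collar top",(C.min(0)-[240,150]+.5)*5,(C.max(0)-[240,150]+.5)*5)
C=np.array([proj(s,[.6215+.012*np.cos(t),-.0602+.012*np.sin(t),.153]) for t in a]);print("pred collar bot",(C.min(0)-[240,150]+.5)*5,(C.max(0)-[240,150]+.5)*5)
cv2.imwrite("pics/s17z.png",cv2.resize(s["frame"][195:225,270:305,::-1],None,fx=16,fy=16,interpolation=cv2.INTER_CUBIC))
E
```

```text
cap [ 0.531  -0.0164  0.08  ] lens [ 0.5315 -0.0161  0.1679]
pred ring scene zoom [154.3819  68.4437] [294.4066 181.4615]
pred collar top [206.2292 284.3672] [257.7395 328.0229]
pred collar bot [207.2188 293.4666] [258.4314 336.9729]
```

View pics/w17z.png

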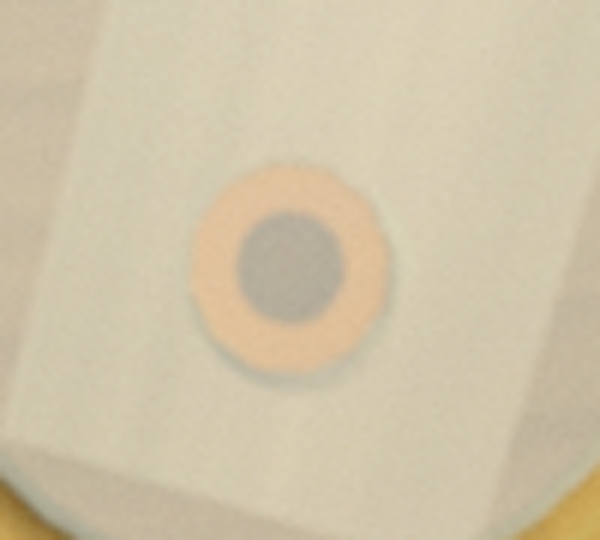

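View pics/s17z.png

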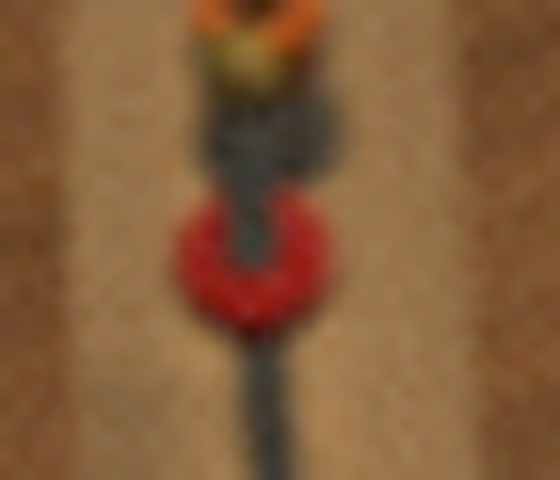

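The lens is centred to about 0.5 mm. The collar estimates agree at z ≈ 0.157 ± 0.002. I'll go down 11 mm.

>>> {"fn": "step_arm", "kwargs": {"commands": "0 0 3 0 0 0; 0 0.3 4 0 0 0; 0 0 4 0 0 0; 0 0 0 0 0 0; 0 0 0 0 0 0; 0 0 0 0 0 0; 0 0 0 0 0 0; 0 0 0 0 0 0"}}

```text
t: 24.6
eef_pos: [0.4523, -0.0042, 0.1638]
ee_rot: [-3.142, -0.0, -0.156]
force: [0.8, 0.1, -1.3]
width: 0.0138
```

```bash
python3 w.py w18; python3 - <<'E'
from h import *
np.set_printoptions(precision=4,suppress=True)
w=grab_frame("wrist");st=get_state();k=dict(pos=st["eef_pos"],rpy=st["ee_rot"]);R=Ro.from_euler("xyz",st["ee_rot"])
im=w["frame"];f=im.astype(int)
cv2.imwrite("pics/w18z.png",cv2.resize(im[0:190,220:420,::-1],None,fx=3,fy=3,interpolation=cv2.INTER_CUBIC))
print("lens",st["eef_pos"]+R.apply([.08,0,.007]),"qd",abs(st["qd"]).max(),st["width"],st["force"]); level()
s=grab_frame("scene");t=grab_frame("top")
L=st["eef_pos"]+R.apply([.08,0,.007]); print("proj lens top",proj(t,L),"scene",proj(s,L))
cv2.imwrite("pics/s18.png",cv2.resize(s["frame"][140:260,160:340,::-1],None,fx=4,fy=4,interpolation=cv2.INTER_CUBIC))
cv2.imwrite("pics/t18.png",cv2.resize(t["frame"][150:280,220:450,::-1],None,fx=3,fy=3,interpolation=cv2.INTER_CUBIC))
E
```

```text
pos [ 0.4523 -0.0042  0.1638] [-3.1415 -0.0001 -0.1558] t 24.6 q [ 0.4286  0.0694 -0.5848  0.     -0.9165  0.9864]
lens [ 0.5313 -0.0166  0.1568] qd 0.002075426759732502 0.013551505453344504 [-0.0498 -0.3347 -1.0117]
level rotvec(tool) [-0. -0. -0.]
proj lens top [342.452 216.537] scene [284.3793 177.0194]
```

View pics/w18.png

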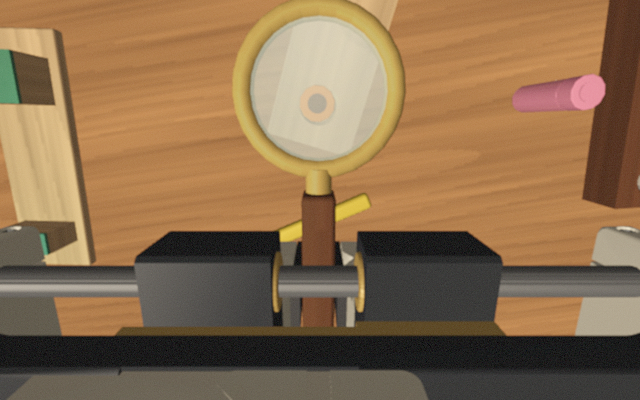

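View pics/s18.png

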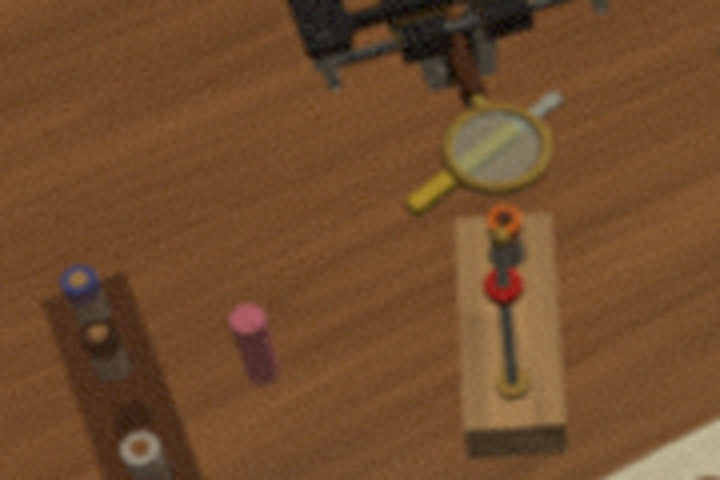

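View pics/t18.png

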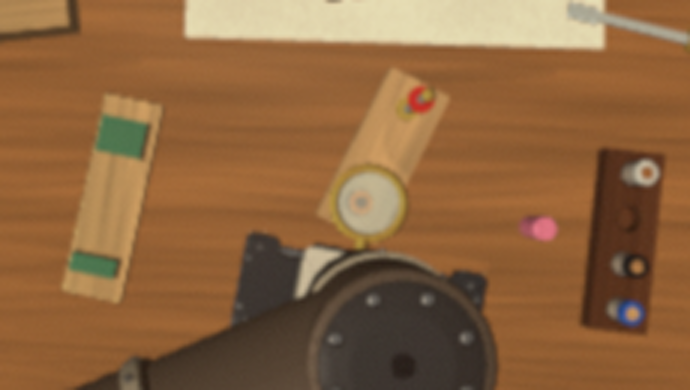

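The views agree. The lens is level at (0.5313, −0.0166, 0.157), the cap is seen through it at the expected place, and the arm is steady. I'm handing in.

```bash
python3 -c "
from station import *
print(job_done()); s=get_state(); print(s['t'],s['eef_pos'],s['width'])"
```

```text
the job is handed in; nothing more can be done
None
the job is handed in; nothing more can be done
```

The orange-capped vial is seated in the viewing block and released, and I handed in at about 25 s with the loupe still held over it.

- **Vial:** I met about 10 N of floor contact at the expected height, 0.0735 m against 0.073 m. Afterwards the pictures showed it in the hole and upright. On the way down it rubbed the hole's edge with about 6 N of side force. I took that off by shifting the tool about 0.7 mm.
- **Loupe:** It is gripped by the handle, 80 mm from the lens centre, with 30 N. The tool is level to under 0.001 rad. The lens ring seen after pick-up matched a level pose to about 1 px.
- **Final position:** The lens centre is at about (0.531, −0.017, 0.157) m. The vial axis was measured within about 0.5 mm of that.
- **Collar height:** This is the least certain figure. The estimates I judged sound ran from about 0.154 to 0.159 m, and I used 0.157. One size-based fit gave 0.1495, which I set aside because it is weak in depth. In the scene camera the lens showed about 0.7 px, roughly 3 mm, higher than predicted. The collar showed a similar shift of roughly 2 mm.
- **Everything else:** In the last pictures the collar, pink look-alike, other vials and knife were where they started. The rosette, mallet, gouge and glue bottle were not in the final close-ups, and the arm never came near them low down.

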